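Wet a bayonet temperature probe and lock it into the block thermostat

TASK

Take the orange-headed bayonet temperature probe out of the white rack, dip the end of its stem well down into the small blue oil pot, then push it down into the steel bayonet collar of the block thermostat, turn it clockwise (seen from above) about a quarter turn against the spring, and let it rise until both pins sit in their locking notches. Finish still gripping the probe's head, holding it locked there while I plug in its lead, so do not let go. Leave the pot standing where it is and do not disturb the other things on the bench.

Things in the scene. Friction and masses are not known exactly. Their poses are not given: they have to be found in the camera images.
- probe: Loose bayonet temperature probe, 104 mm long, 0.09 to 0.16 kg, upright in a rack hole, its tip 44 mm below the rack's top. Origin: tip of the stem; z up along the probe, x along its pins. Along z: steel stem 8 mm in diameter from 0 to 44 mm; brass barrel 22 mm in diameter, lower edge chamfered 3 mm, from 44 to 68 mm; orange head from 68 to 104 mm.
- probe_pins (a point): Middle of the probe's cross pin, on its axis, 52 mm above the tip: the pin is 5 mm thick and sticks out of the barrel along the probe's x, both ways, to 18.5 mm from the axis. Both ends are alike, so the probe fits either way round.
- probe_stub (a point): End of the steel connector stub on the head, 29 mm from the axis along the probe's +x, 77 mm above the tip, 12 mm in diameter. Seen from above it shows the direction of the pins.
- probe_head (a point): Middle of the orange head, on the probe's axis 88 mm above the tip. The head is a rounded block 34 mm (along the pins, x) by 26 mm (y) by 36 mm high. Grip it across its two flat sides, 26 mm apart along y.
- rack: White plastic rack block, fixed to the bench, 140 (x) by 56 (y) by 55 mm high, origin at the centre of its underside. Two holes 13 mm in diameter and 50 mm deep at x = -35 and +35 mm on its centre line; one holds the probe (its barrel rests on the rack's top), the other the blanking plug.
- pot: Loose blue ceramic oil pot, round, open at the top, outer diameter 62 mm, height 42 mm, wall 3 mm, floor 6 mm thick (inside 36 mm deep), about 0.25 kg. Origin at the centre of its underside.
- pot_rim (a point): Centre of the oil pot's mouth, at the height of its rim, 42 mm above the bench.
- thermostat: Grey block thermostat, fixed to the bench: case 180 (x) by 140 (y) by 80 mm high, origin at the centre of its underside, control panel towards -x. Four capped sample tubes stand in a row at x = +52 mm, up to 120 mm above the bench. The bayonet collar stands on its top at x = -45 mm, y = 0.
- collar: Fixed steel bayonet collar on the thermostat, 52 mm in diameter. Origin: centre of its mouth, at the rim, 100 mm above the bench; z up. Bore 26 mm in diameter, 22 mm long, clear below. The x axis is the line of the two locking notches (red dots on the case).
- collar_slot (a point): One of the two opposite entry slots for the pins, 16 mm from the collar's axis, at the rim, 80 degrees counter-clockwise (seen from above) from its x axis; black bars on the case mark both. Each is 10 mm wide and reaches 20 mm from the axis. From here the pins go straight down, under an 8 mm thick ledge: the pin axis must be 10.5 to 14.5 mm below the rim (14.5 is the end of the travel).
- collar_notch (a point): One of the two locking notches, on the collar's x axis, 16 mm out, where the pin axis rests when locked: 6.5 mm below the rim (stem tip 58.5 mm below it). The pins come here from the slots by 80 degrees clockwise under the ledge, to a stop about 7 degrees past the notch's middle, then up 4 to 8 mm to the notch's roof. Locked, the probe's x lies along the collar's x, either way round.
- seat (a joint): Spring-loaded brass seat at the bottom of the collar's well that the stem tip presses down, m: 0 free (52.5 mm below the rim), 0.014 fully down. 1 N per mm. Locked with the pins in the notches it reads about 0.006; while the pins pass under the ledge, 0.010 to 0.014.
- plug: Bystander: grey and black blanking plug in the other rack hole, 28 mm in diameter, 19 mm high above the rack's top. Origin at its lower tip.
- reagent: Bystander: amber glass bottle 72 mm in diameter, 120 mm high. Origin at its underside.
- sample_can: Bystander: aluminium can 66 mm in diameter, 100 mm high. Origin at its underside.
- beaker: Bystander: clear glass beaker 54 mm in diameter, 70 mm high. Origin at its underside.
- jar: Bystander: small glass jar with a black cap, 52 mm in diameter, 55 mm high. Origin at its underside.
- spatula: Bystander: flat steel laboratory spatula 180 mm long, 6 to 14 mm wide, lying on the bench along its own x. Origin at the middle of its underside.
- flask: Bystander: amber jar with a white cap, 60 mm in diameter, 90 mm high. Origin at its underside.
There are look-alikes about, which are no part of the job. Leave any green or yellow look-alike of the pot alone.

How it is judged (in metres and radians):
On the way, in this order (a step that is already met when the one before it is completed fails the run):
1. the probe is lifted out of the rack in the gripper (height (world z) of probe above 0.06 m and contact force between the fingers and probe above 1 N), for 0.1 s.
2. the stem's end is dipped into the oil pot, at least 10 mm below its rim (z of probe in the frame of pot_rim below -0.01 m and horizontal distance between probe and pot_rim below 0.026 m and contact force between the fingers and probe above 1 N), for 0.1 s.
3. the probe is pushed down into the collar against the spring (value of joint seat above 0.009 m and horizontal distance between probe and collar below 0.008 m), for 0.05 s.
At the end, for the whole second after the job is handed in: Probe locked in: tip 58.5 mm (+-3) below the rim, spring seat pressed 3 to 8.5 mm, probe upright within 0.1 rad, head within 5 mm of the collar axis, pins within 0.24 rad of the notch line, at rest, still gripped by the fingers (over 2 N); pot within 40 mm of its start (value of joint seat between 0.003 and 0.0085 m and z of probe in the frame of collar between -0.0615 and -0.0555 m and horizontal distance between probe_head and collar below 0.005 m and angle between the z axis of probe and the z axis of collar, either way round below 0.1 rad and angle between the x axis of probe and the x axis of collar, either way round below 0.24 rad and contact force between the fingers and probe above 2 N and linear speed of probe below 0.02 m/s and distance of pot from where it was at the start of the episode below 0.04 m); the arm keeps its last pose, push and grip.
It fails at once if the oil pot is tipped by more than 0.4 rad or shifted by more than 40 mm (distance of pot from where it was at the start of the episode above 0.04 m or angle between pot's own z axis and vertical above 0.4 rad).
It fails at once if another thing on the bench is shifted by more than 30 mm (distance of any of plug, reagent, sample_can, beaker, jar, spatula, flask from where it was at the start of the episode above 0.03 m).
It also fails if it takes over 59 s, if anything falls off the work surface, if the arm or the gripper's body presses on something with over 40 N, if the wrist force passes 120 N, or if a joint passes its speed limit or range.

ROBOT

A 6-joint arm with a two-finger parallel gripper is mounted at the origin on the work surface. World frame = base frame: x ahead of the robot, y to its left, z up, the work surface at z = 0. Lengths are in m, angles in degrees, forces in N, time in s.
With the tool pointing down it reaches from about 0.375 to 0.9 m from the base axis. Payload 3.1 kg.
Tool frame: the origin (TCP) lies midway between the tips of the shut fingers; the grasp point (between the pads) lies bot.pinch_z behind it (bot.pinch_z is the distance from the TCP to the grasp point, in m); z points along the fingers, y is the direction in which the jaws open and shut (so a half turn about z gives the same grasp; the last joint's range is limited). The gripper opens to 87 mm and grips with 3 to 60 N. Pads are 19 mm wide; open, the fingers measure 117 mm over their backs; the gripper's body (75 mm by 190 mm) begins 51 mm behind the grasp point.
Start: joints at [-82.878, 30.224, 82.088, -0, 67.689, -10.227], TCP at [0.186, -0.597, 0.223] pointing down, gripper open.
Joint ranges: [-176.69, 176.69], [-43.24, 126.21], [12.49, 139.97], [-82, 262], [0, 151.66], [-163.58, 163.58]. Speed limits (degrees/s): [159.86, 159.86, 180, 180, 180, 180].

INTERFACE

Orientations are given as a 3x3 rotation matrix whose columns are the frame's x, y, z axes.
In Python, from rig import bot gives the robot as it stands.
- The arm moves only by the tool apply_moves, never from a script. Its argument "motion" is text: rows parted by semicolons, each of 7 numbers parted by spaces: the shift along the tool's x, y, z in m, then the turn, a rotation vector about the tool's x, y, z in degrees, then the finger opening in m, from 0 to 0.087. A call has exactly 8 rows; each row is the pose to reach, as a shift and turn from the pose commanded when the call began, along the tool's axes at that moment; what a row does not reach only later rows make up. A row lasts 1/8 s, in which the tool goes at most 62.5 mm and 10.7 degrees, less where a joint would pass 70% of its speed; a pose out of reach is approached as far as the arm can. A call with a gripper value outside its range is refused whole. The fingers move at their own pace and stop on an object; the grip force is fixed at half the most. Time passes only in rows, so rows that repeat a pose let the fingers close, or fill a call up. It gives the time, the measured TCP pose, the force and the opening at its end, in the units of the state.
- bot.read_state(): the state, without advancing time (a new reading comes with each control period).
- bot.capture(name): name is "side" or "top"; returns the picture (400x640x3 uint8, red, green, blue); there is no depth.
- bot.get_calibration(name): a dict with "fx", "fy", "cx", "cy" (pixels), "D" ([k1, k2, p1, p2, k3] as OpenCV has them; the pictures are not rectified), "rvec" (rotation vector, rad) and "tvec" (3), from world to camera coordinates, as OpenCV has them. Camera axes: x right, y down, z forward; pixel columns grow to the right and rows downward; lengths in m; the calibration is good to about 2 mm. A picture is of the moment at which its call begins. get_calibration takes no time and is no camera call.
- bot.hand_in(): hands the job in, once; it reports no verdict.
Trained networks look in the newest picture that a camera, given by its name, has taken for a name from the list of things; names that differ only in an ending like _2 or _b are one class to them, and where a whole thing is asked for, a point or a joint stands for the part that bears it (a point fixed in the world has none). Each returns a list of dicts, best first, with "p" (0 to 1); they miss things now and then, are a little off and sometimes report something else, mostly with a low value. They report only what shows in the picture. A call takes as long as a camera call. They do not tell look-alikes from the thing itself.
- bot.find_in(name, camera): "point" ([x, y, z] in m, in world coordinates, good to about 4 mm: the middle of the surface that is visible of it).
The state is a dict: "time_s": time; "joint_positions": joint angles; "qvel": joint speeds; "tau": joint torques, N m; "position": TCP position; "tcp_rot": TCP orientation; "force": force on the tool from outside, world axes, zero at the start; "moment": the same for the moment, N m; "opening": opening from 0.0 (shut) to 1.0 (fully open).
Only numpy, scipy, OpenCV 4.12 (cv2) and the standard library are available. Lean on these libraries where they do the work, as an engineer would, in place of code of your own. Each camera call takes 0.05 s, during which the arm holds its last target.

## Working session

There is one attempt and no reset: what is moved stays moved. The work goes in short steps, Python scripts to look and compute and a tool call to move; the robot and the scene stay as the last step left them, time stands still between calls to the robot, and variables do not carry over. Pictures are saved under pics/ and viewed, and the job is handed in when it is done.

Besides the shell and the picture viewer there is one more tool, called after ">>>" as a command line: name --argument value ..., lists and objects as JSON in quotes. apply_moves: Moves the arm, as the interface text tells. Its arguments: {"type":"object","properties":{"motion":{"type":"string"}},"required":["motion"]}

```bash
ls; mkdir -p pics
python3 - <<'E'
from rig import bot
import cv2
for n in("side","top"):
    im=bot.capture(n); cv2.imwrite(f"pics/{n}0.png",im[:,:,::-1])
    c=bot.get_calibration(n); print(n,c)
    for t in ["probe","probe_head","probe_stub","pot","pot_rim","thermostat","collar","collar_slot","collar_notch","rack","plug"]:
        try: print(t,[([round(float(v),3) for v in d["point"]],round(d["p"],2)) for d in bot.find_in(t,n)][:4])
        except Exception as e: print(t,e)
print(bot.read_state(),bot.pinch_z)
E
```

```text
pics
side {'fx': 421.40190555710717, 'fy': 421.40190555710717, 'cx': 312.056262246302, 'cy': 194.92029422565764, 'D': array([-0.00080766,  0.        ,  0.        ,  0.        ,  0.        ]), 'rvec': array([ 0.95056104, -2.34156043,  1.17744656]), 'tvec': array([0.38639511, 0.28345249, 0.89249836])}
probe [([0.525, 0.287, 0.107], 0.76)]
probe_head []
probe_stub [([0.525, 0.286, 0.105], 0.82)]
pot [([0.497, -0.162, 0.025], 0.95), ([0.511, -0.265, 0.027], 0.81)]
pot_rim [([0.514, -0.262, 0.03], 0.91), ([0.494, -0.159, 0.03], 0.83)]
thermostat [([0.596, -0.012, 0.082], 0.79)]
collar [([0.584, -0.023, 0.1], 0.6)]
collar_slot [([0.576, -0.021, 0.099], 0.8)]
collar_notch []
rack [([0.47, 0.304, 0.054], 0.91)]
plug [([0.459, 0.303, 0.07], 0.61)]
top {'fx': 391.0571900033509, 'fy': 391.0571900033509, 'cx': 313.95603026395844, 'cy': 207.7391208371441, 'D': array([-0.05989033,  0.        ,  0.        ,  0.        ,  0.        ]), 'rvec': array([ 2.0782071 , -2.13799926,  0.22207158]), 'tvec': array([0.0092398 , 0.53467042, 1.2719621 ])}
probe []
probe_head [([0.537, 0.281, 0.116], 0.54), ([0.5
[... 702 characters left out ...]
91e+01, -1.82556130e-04,
        6.76903874e+01, -1.02270314e+01]), 'qvel': array([-0.12311798, -0.07754872, -0.05590547, -0.03830991,  0.04627685,
        0.11558528]), 'tau': array([ 2.34577294e-05, -4.40025330e+01, -1.76982218e+01,  6.34977221e-02,
        5.04126772e-02, -2.07074038e-05]), 'position': array([ 0.18639888, -0.59651396,  0.22253924]), 'tcp_rot': array([[ 9.54503516e-01,  2.98199660e-01, -9.49660148e-06],
       [ 2.98199660e-01, -9.54503515e-01,  5.22271497e-05],
       [ 6.50957881e-06, -5.26828814e-05, -9.99999999e-01]]), 'force': array([-0.81139794,  0.54139867, -0.49342638]), 'moment': array([ 0.02231421,  0.01566412, -0.03425216]), 'opening': 0.9968805195907489} 0.0187
```

View pics/top0.png

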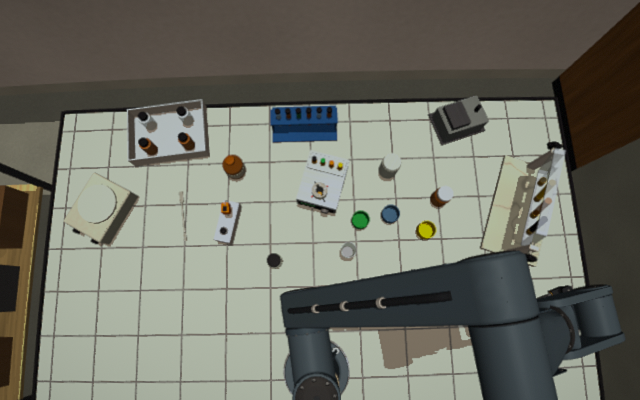

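View pics/side0.png

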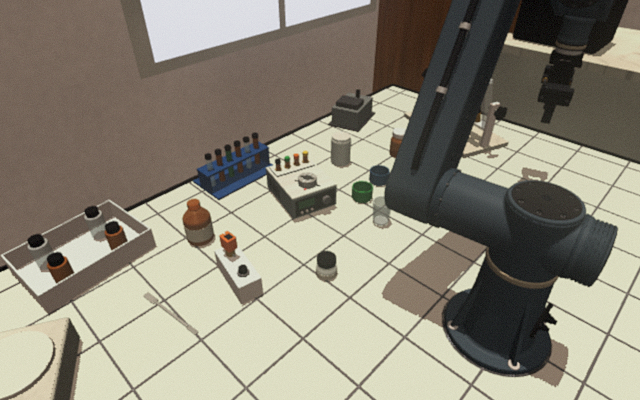

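The top view shows the probe's orange head at about (226,208) in the white rack, and the thermostat with its collar at (320,189). There are three pots: green (360,220), blue (390,214) and yellow (426,230). The blue one at (390,214) fits the description. I'll confirm it in enlarged crops.

```bash
cat > h.py <<'E'
from rig import bot
import cv2, numpy as np
def cal(n):
    c=bot.get_calibration(n);K=np.array([[c["fx"],0,c["cx"]],[0,c["fy"],c["cy"]],[0,0,1]]);return K,np.array(c["D"]),np.array(c["rvec"]),np.array(c["tvec"])
def proj(n,P):
    K,D,r,t=cal(n); return cv2.projectPoints(np.array(P,float).reshape(-1,3),r,t,K,D)[0].reshape(-1,2)
def ray(n,uv,z):
    K,D,r,t=cal(n); u=cv2.undistortPoints(np.array(uv,float).reshape(-1,1,2),K,D).reshape(-1,2)
    R=cv2.Rodrigues(r)[0];C=-R.T@t; d=np.c_[u,np.ones(len(u))]@R; s=(z-C[2])/d[:,2]; return C+d*s[:,None]
E
python3 - <<'E'
import cv2,numpy as np
t=cv2.imread("pics/top0.png");s=cv2.imread("pics/side0.png")
def cr(i,x,y,w,h,k): return cv2.resize(i[y:y+h,x:x+w],None,fx=k,fy=k,interpolation=cv2.INTER_CUBIC)
a=np.vstack([np.hstack([cr(t,205,195,50,50,6),cr(t,292,148,60,60,5)]),np.hstack([cr(t,345,190,60,50,5),cr(t,380,150,60,50,5)])])
cv2.imwrite("pics/c1.png",a)
b=np.hstack([cr(s,205,225,65,80,6),cr(s,260,145,80,80,5)])
cv2.imwrite("pics/c2.png",cr(s,205,225,65,80,6));cv2.imwrite("pics/c3.png",cr(s,260,145,135,80,5))
E
```

```text
Traceback (most recent call last):
ValueError: all the input array dimensions except for the concatenation axis must match exactly, but along dimension 0, the array at index 0 has size 480 and the array at index 1 has size 400
```

View pics/c1.png

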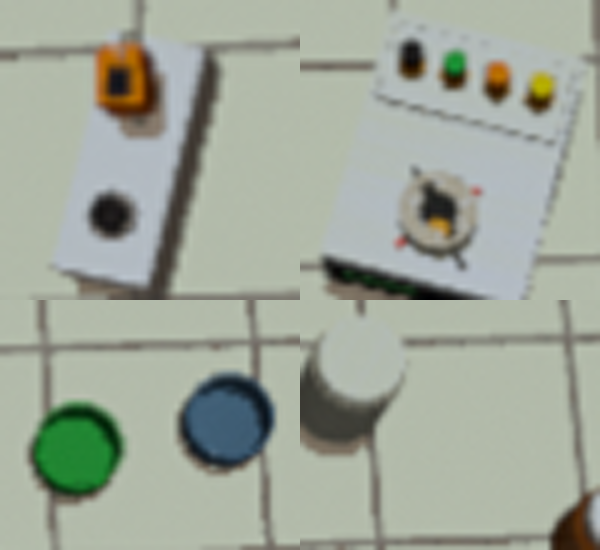

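Run:
```python
import cv2,numpy as np
t=cv2.imread("pics/top0.png");s=cv2.imread("pics/side0.png")
def cr(i,x,y,w,h,k): return cv2.resize(i[y:y+h,x:x+w],None,fx=k,fy=k,interpolation=cv2.INTER_CUBIC)
cv2.imwrite("pics/d1.png",np.hstack([cr(t,210,195,40,55,10),cr(t,302,170,36,50,11)[:550]]))
cv2.imwrite("pics/d2.png",np.hstack([cr(s,210,225,60,80,7),cr(s,260,150,80,80,7)[:, :380]]))
cv2.imwrite("pics/d3.png",cr(s,265,150,75,70,8))
```

```text
(no output)
```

View pics/d1.png

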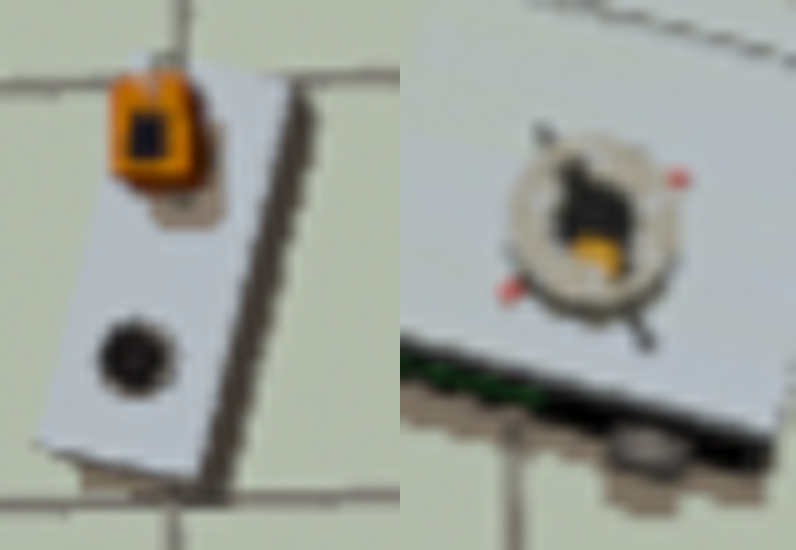

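View pics/d2.png

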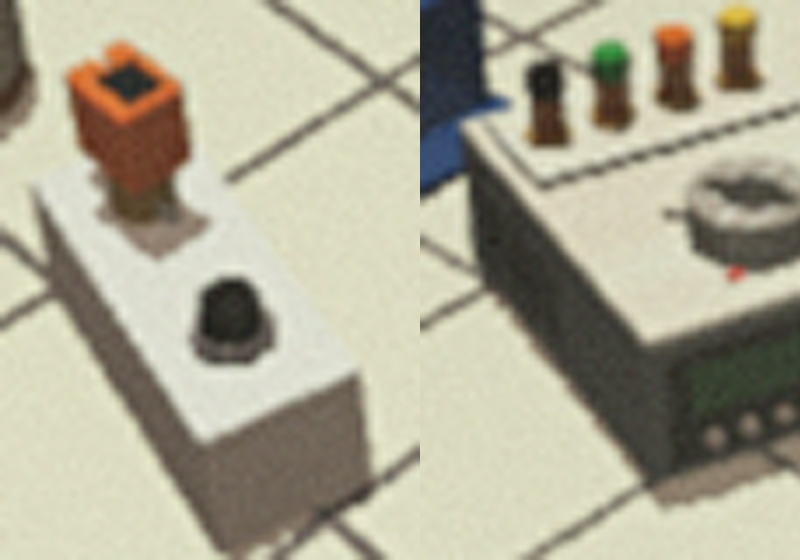

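View pics/d3.png

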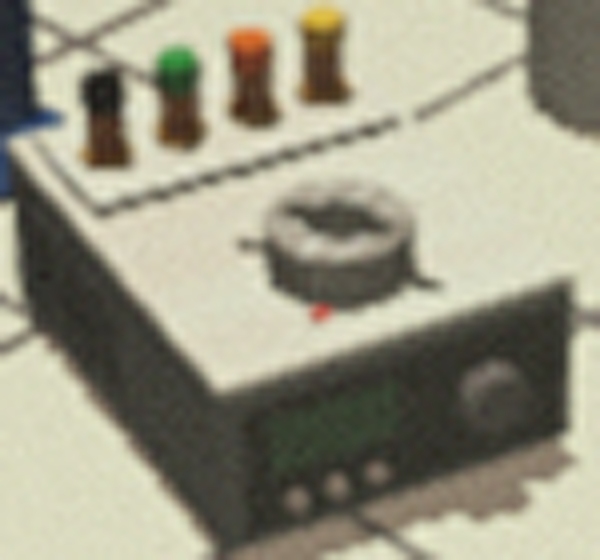

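Run:
```python
from h import *
T=lambda x0,k,ox:(lambda u,v:((u-ox)/k-.5+x0[0],v/k-.5+x0[1]))
r=T((210,195),10,0);c=T((302,170),11,400);s2=T((210,225),7,0);s3=T((265,150),8,0)
np.set_printoptions(precision=4,suppress=True)
R=ray("top",[r(35,447),r(202,482),r(293,80),r(130,55)],.055);print("rack top cam\n",R,R.mean(0)); e=(R[2]+R[3]-R[0]-R[1])/2;print(np.linalg.norm(e),np.degrees(np.arctan2(e[1],e[0])))
R=ray("side",[s2(205,443),s2(358,372),s2(33,185)],.055);print("rack side\n",R); e=R[2]-R[0];print(np.linalg.norm(e),np.degrees(np.arctan2(e[1],e[0])),(R[1]+R[2])/2)
H=ray("top",[r(113,78),r(188,75),r(193,177),r(125,180)],.0545+.055+.0);print("head top z .115"); 
H=ray("top",[r(150,134)],.115);print(H)
print("stub",ray("top",[r(160,58)],.088))
print("plug",ray("top",[r(133,357)],.074))
H=ray("side",[s2(68,78),s2(120,45),s2(187,82),s2(132,118)],.115);print("head side\n",H,H.mean(0))
D=ray("top",[c(680,180),c(511,291),c(540,130),c(648,345)],.08);print("dots/bars\n",D,(D[0]+D[1])/2,(D[2]+D[3])/2)
for a,b in((0,1),(2,3)): e=D[a]-D[b];print(np.linalg.norm(e),np.degrees(np.arctan2(e[1],e[0])))
D=ray("side",[s3(320,313),s3(243,243),s3(437,287)],.08);print("side dot,bars\n",D,(D[1]+D[2])/2)
print("collar rim side",ray("side",[s3(340,222)],.1))
print("top rim",ray("top",[c(595,218)],.1))
t=cv2.imread("pics/top0.png")
hsv=cv2.cvtColor(t,cv2.COLOR_BGR2HSV); m=cv2.inRange(hsv,(95,90,40),(115,255,255)); m[:200]=0;m[:, :375]=0;m[235:]=0;m[:,410:]=0
ys,xs=np.nonzero(m);print(len(xs),xs.min(),xs.max(),ys.min(),ys.max()); print("pot",ray("top",[((xs.min()+xs.max())/2,(ys.min()+ys.max())/2)],.042), ray("top",[(390.1-.0,213.9)],.042))
```

```text
rack top cam
 [[0.4367 0.3366 0.055 ]
 [0.4234 0.2799 0.055 ]
 [0.5609 0.2508 0.055 ]
 [0.5714 0.3073 0.055 ]] [0.4981 0.2937 0.055 ]
0.13920221144519537 -12.114204621247852
rack side
 [[0.4382 0.3328 0.055 ]
 [0.4266 0.2806 0.055 ]
 [0.5734 0.303  0.055 ]]
0.13837474852718906 -12.41349923972067 [0.5    0.2918 0.055 ]
head top z .115
[[0.5301 0.2857 0.115 ]]
stub [[0.562  0.2892 0.088 ]]
plug [[0.4634 0.2995 0.074 ]]
head side
 [[0.5484 0.2959 0.115 ]
 [0.5495 0.2742 0.115 ]
 [0.5185 0.27   0.115 ]
 [0.5174 0.2929 0.115 ]] [0.5335 0.2832 0.115 ]
dots/bars
 [[ 0.6041 -0.0519  0.08  ]
 [ 0.5705  0.0009  0.08  ]
 [ 0.6213 -0.0094  0.08  ]
 [ 0.5523 -0.0404  0.08  ]] [ 0.5873 -0.0255  0.08  ] [ 0.5868 -0.0249  0.08  ]
0.06260204555858843 -57.546416803025956
0.07558242443357305 24.20030639763234
side dot,bars
 [[ 0.5744 -0.0042  0.08  ]
 [ 0.6252 -0.0155  0.08  ]
 [ 0.5558 -0.0437  0.08  ]] [ 0.5905 -0.0296  0.08  ]
collar rim side [[ 0.5882 -0.0283  0.1   ]]
top rim [[ 0.5875 -0.0251  0.1   ]]
212 382 398 206 222
pot [[ 0.5084 -0.266   0.042 ]] [[ 0.5088 -0.2664  0.042 ]]
```

Checked: the blue pot is at top pixel (390,214), world about (0.509, -0.266). The probe is at about (0.532, 0.285) with its stub pointing to yaw of about 6°. The collar is at (0.588, -0.026), notch line about -57°, slots about 23°.

Approaching now.

>>> apply_moves --motion "0.043 -0.039 -0.003 0 0 -10.5 0.087; 0.086 -0.077 -0.007 0 0 -21 0.087; 0.128 -0.116 -0.010 0 0 -31.5 0.087; 0.171 -0.155 -0.014 0 0 -42 0.087; 0.214 -0.193 -0.017 0 0 -52.5 0.087; 0.257 -0.232 -0.020 0 0 -63 0.087; 0.299 -0.270 -0.024 0 0 -73.5 0.087; 0.342 -0.309 -0.027 0 0 -84 0.087"

```text
time_s: 2.2
position: [0.4217, -0.1982, 0.2501]
tcp_rot: [[-0.202, 0.979, 0.001], [0.979, 0.202, -0.001], [-0.001, 0.001, -1.0]]
force: [0.8, -0.8, 1.0]
opening: 0.997
```

```bash
cat >> h.py <<'E'
def yaw(R): return np.degrees(np.arctan2(R[1,0],R[0,0]))
def plan(p,y):
    s=bot.read_state();R=s["tcp_rot"];d=R.T@(np.array(p)-s["position"]);dy=(y-yaw(R)+180)%360-180
    print("t",round(s["time_s"],2),"pos",s["position"].round(4),"yaw",yaw(R).round(2),"q",s["joint_positions"].round(1),"F",s["force"].round(1),"open",round(s["opening"],3))
    print("SHIFT",d.round(4),"rz",round(-dy,2))
E
python3 -c "
from h import *
plan([.532,.285,.20],186.5)"
```

```text
t 2.2 pos [ 0.4217 -0.1982  0.2501] yaw 101.67 q [-39.   15.8 102.2   0.   61.9 -50.6] F [ 0.8 -0.8  1. ] open 0.997
SHIFT [0.451  0.2058 0.0498] rz -84.83
```

>>> apply_moves --motion "0.056 0.026 0.004 0 0 -10.6 0.087; 0.112 0.051 0.008 0 0 -21.2 0.087; 0.168 0.077 0.012 0 0 -31.8 0.087; 0.224 0.103 0.016 0 0 -42.4 0.087; 0.280 0.128 0.020 0 0 -53 0.087; 0.336 0.154 0.024 0 0 -63.6 0.087; 0.394 0.180 0.030 0 0 -74.2 0.087; 0.451 0.206 0.030 0 0 -84.8 0.087"

```text
time_s: 3.2
position: [0.5336, 0.2837, 0.2192]
tcp_rot: [[-0.994, -0.113, -0.0], [-0.113, 0.994, -0.0], [0.0, -0.0, -1.0]]
force: [1.2, -0.9, 0.1]
opening: 0.998
```

```bash
python3 -c "
from h import *
plan([.532,.285,.084],186.5)
a=bot.capture('top')[:,:,::-1];b=bot.capture('side')[:,:,::-1]
cv2.imwrite('pics/t1.png',np.vstack([cv2.resize(a[120:280,180:420],None,fx=3,fy=3)[:, :],]));cv2.imwrite('pics/s1.png',cv2.resize(b[170:320,180:340],None,fx=4,fy=4,interpolation=cv2.INTER_CUBIC))
"
```

```text
t 3.2 pos [0.5336 0.2837 0.2192] yaw -173.49 q [ 17.4  28.8  85.4  -0.   65.8 -79.1] F [ 1.2 -0.9  0.1] open 0.998
SHIFT [0.0014 0.0016 0.1352] rz 0.01
```

View pics/s1.png

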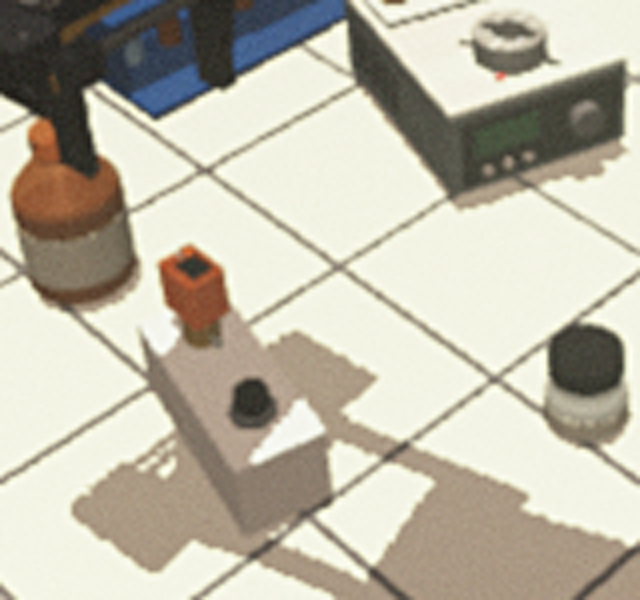

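View pics/t1.png

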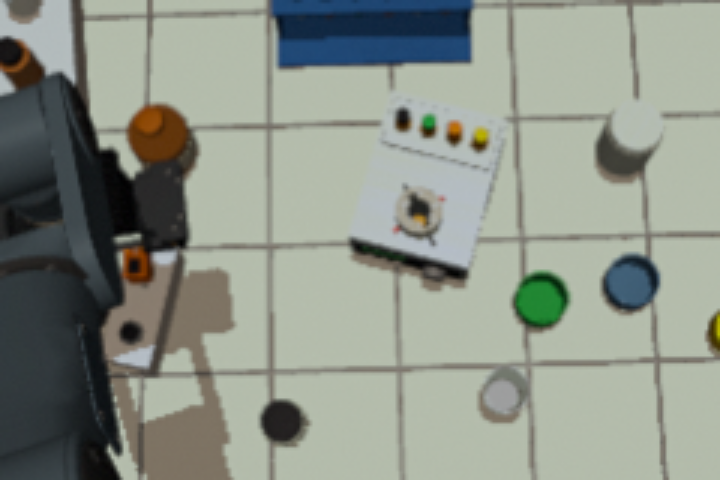

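>>> apply_moves --motion "0.001 0.002 0.030 0 0 0 0.087; 0.001 0.002 0.060 0 0 0 0.087; 0.001 0.002 0.090 0 0 0 0.087; 0.001 0.002 0.110 0 0 0 0.087; 0.001 0.002 0.125 0 0 0 0.087; 0.001 0.002 0.135 0 0 0 0.087; 0.001 0.002 0.135 0 0 0 0.087; 0.001 0.002 0.135 0 0 0 0.06"

```text
time_s: 4.3
position: [0.5329, 0.2837, 0.0852]
tcp_rot: [[-0.994, -0.107, 0.001], [-0.107, 0.994, 0.0], [-0.001, 0.0, -1.0]]
force: [0.5, 0.0, -0.6]
opening: 0.952
```

```bash
python3 -c "
from h import *
plan([.532,.285,.084],186.5)
a=bot.capture('top')[:,:,::-1];b=bot.capture('side')[:,:,::-1]
cv2.imwrite('pics/s2.png',cv2.resize(b[210:310,190:290],None,fx=6,fy=6,interpolation=cv2.INTER_CUBIC))
"
```

```text
t 4.3 pos [0.5329 0.2837 0.0852] yaw -173.86 q [ 17.4  38.9  91.6  -0.   49.4 -78.7] F [ 0.5  0.  -0.6] open 0.952
SHIFT [0.0008 0.0014 0.0012] rz -0.36
```

View pics/s2.png

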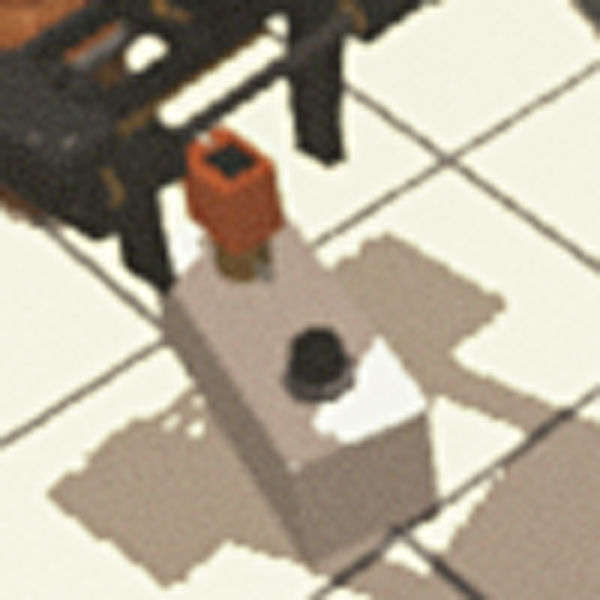

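```bash
python3 -c "
from h import *
s=bot.read_state();p=s['position'];R=s['tcp_rot']
for q in (p, p+R[:,1]*.04,p-R[:,1]*.04,[.532,.285,.115],[p[0],p[1],.115],[p[0],p[1],.079]): print((proj('side',q)[0]-[190,210])*6+3)
"
```

```text
[238.25108723 217.15733602]
[159.78428284 274.69872392]
[312.81852245 162.47557187]
[227.1124733  163.00406405]
[228.31277479 160.27111459]
[240.34469281 229.14065281]
```

The fingers straddle the head, and its top centre at crop (230,163) agrees with the projected axis. Closing and lifting.

>>> apply_moves --motion "0 0.001 0 0 0 0 0.02; 0 0.001 0 0 0 0 0.01; 0 0.001 0 0 0 0 0.0; 0 0.001 0 0 0 0 0; 0 0.001 0 0 0 0 0; 0 0.001 0 0 0 0 0; 0 0.001 0 0 0 0 0; 0 0.001 0 0 0 0 0"

```text
time_s: 5.4
position: [0.5323, 0.2845, 0.0846]
tcp_rot: [[-0.994, -0.107, -0.0], [-0.107, 0.994, -0.0], [0.0, -0.0, -1.0]]
force: [0.5, 1.0, 0.4]
opening: 0.299
```

```bash
python3 -c "
from h import *
plan([.532,.285,.25],186.5)"
```

```text
t 5.4 pos [0.5323 0.2845 0.0846] yaw -173.85 q [ 17.5  39.   91.6  -0.   49.5 -78.6] F [0.5 1.  0.4] open 0.299
SHIFT [ 0.0002  0.0005 -0.1654] rz -0.35
```

>>> apply_moves --motion "0 0 -0.005 0 0 0 0; 0 0 -0.020 0 0 0 0; 0 0 -0.045 0 0 0 0; 0 0 -0.075 0 0 0 0; 0 0 -0.105 0 0 0 0; 0 0 -0.135 0 0 0 0; 0 0 -0.160 0 0 0 0; 0 0 -0.170 0 0 0 0"

```text
time_s: 6.4
position: [0.533, 0.2848, 0.2573]
tcp_rot: [[-0.994, -0.107, 0.004], [-0.107, 0.994, 0.001], [-0.004, 0.001, -1.0]]
force: [0.0, 0.1, -2.0]
opening: 0.299
```

```bash
python3 -c "
from h import *
plan([.45,-.0,.255],186.5)
b=bot.capture('side')[:,:,::-1]
cv2.imwrite('pics/s3.png',cv2.resize(b[150:270,180:290],None,fx=5,fy=5,interpolation=cv2.INTER_CUBIC))
"
```

```text
t 6.4 pos [0.533  0.2848 0.2573] yaw -173.85 q [ 17.5  26.4  83.1   0.   70.3 -78.6] F [ 0.   0.1 -2. ] open 0.299
SHIFT [ 0.1131 -0.2743  0.0016] rz -0.35
```

View pics/s3.png

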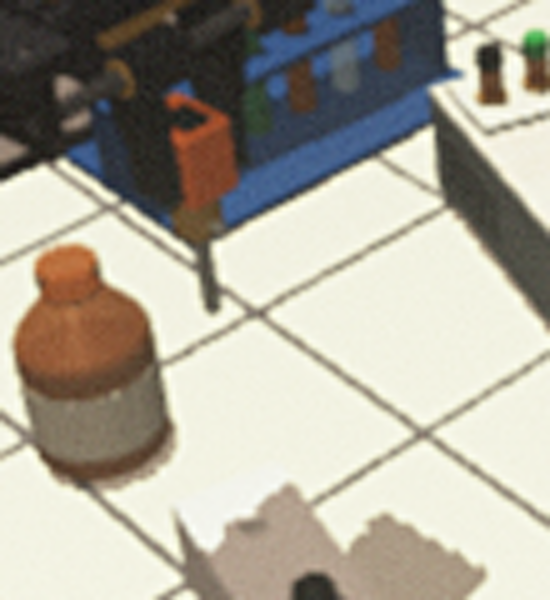

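```bash
python3 -c "
from h import *
s=bot.read_state();p=s['position'];R=s['tcp_rot']
for d in (.0736,.0736-.044,-.03): print(d,(proj('side',p+R[:,2]*d)[0]-[180,150])*5+2.5)
print(R.round(4))
c=ray('side',[[180+211.5/5-.5,150+309/5-.5]],p[2]-.0736);print(c)
"
```

```text
0.0736 [216.57047198 316.8853693 ]
0.0296 [202.82036743 236.56853172]
-0.03 [182.86987617 120.02253316]
[[-0.9942 -0.1073  0.0045]
 [-0.1072  0.9942  0.0014]
 [-0.0047  0.001  -1.    ]]
[[0.53973864 0.283273   0.18400507]]
```

>>> apply_moves --motion "0.005 -0.030 0 0 0 0 0; 0.013 -0.085 0 0 0 0 0; 0.022 -0.145 0 0 0 0 0; 0.031 -0.205 0 0 0 0 0; 0.040 -0.265 0 0 0 0 0; 0.049 -0.325 0 0 0 0 0; 0.058 -0.385 0 0 0 0 0; 0.067 -0.443 0 0 0 0 0"

```text
time_s: 7.45
position: [0.5122, -0.1648, 0.2538]
tcp_rot: [[-0.994, -0.107, -0.001], [-0.107, 0.994, 0.001], [0.001, 0.001, -1.0]]
force: [0.7, 0.5, -0.9]
opening: 0.298
```

```bash
python3 -c "
from h import *
plan([.509,-.266,.20],186.15)"
```

```text
t 7.45 pos [ 0.5122 -0.1648  0.2538] yaw -173.87 q [ -29.7   21.4   92.4    0.    66.3 -125.9] F [ 0.7  0.5 -0.9] open 0.298
SHIFT [ 0.014  -0.1003  0.0537] rz -0.02
```

>>> apply_moves --motion "0.004 -0.030 0.010 0 0 0 0; 0.008 -0.060 0.020 0 0 0 0; 0.011 -0.080 0.035 0 0 0 0; 0.014 -0.095 0.045 0 0 0 0; 0.014 -0.101 0.054 0 0 0 0; 0.014 -0.101 0.054 0 0 0 0; 0.014 -0.101 0.054 0 0 0 0; 0.014 -0.101 0.054 0 0 0 0"

```text
time_s: 8.45
position: [0.5104, -0.2645, 0.2011]
tcp_rot: [[-0.994, -0.108, 0.001], [-0.108, 0.994, -0.0], [-0.001, -0.001, -1.0]]
force: [-0.1, 0.1, -0.5]
opening: 0.296
```

```bash
python3 -c "
from h import *
plan([.509,-.266,.098],186.15)
b=bot.capture('side')[:,:,::-1];a=bot.capture('top')[:,:,::-1]
cv2.imwrite('pics/s4.png',cv2.resize(b[90:210,330:450],None,fx=5,fy=5,interpolation=cv2.INTER_CUBIC))
cv2.imwrite('pics/t4.png',cv2.resize(a[150:270,330:450],None,fx=5,fy=5,interpolation=cv2.INTER_CUBIC))
s=bot.read_state();p=s['position'];R=s['tcp_rot']
for d in (.0736,.0736-.044,.0736-.104): print(d,(proj('side',p+R[:,2]*d)[0]-[330,90])*5+2.5)
"
```

```text
t 8.45 pos [ 0.5104 -0.2645  0.2011] yaw -173.8 q [ -38.5   27.8   90.8    0.    61.4 -134.7] F [-0.1  0.1 -0.5] open 0.296
SHIFT [ 0.0016 -0.0013  0.1031] rz 0.05
0.0736 [258.85138224 290.39322224]
0.0296 [265.30512039 224.82777771]
-0.030399999999999996 [274.55810822 130.81488416]
```

View pics/s4.png

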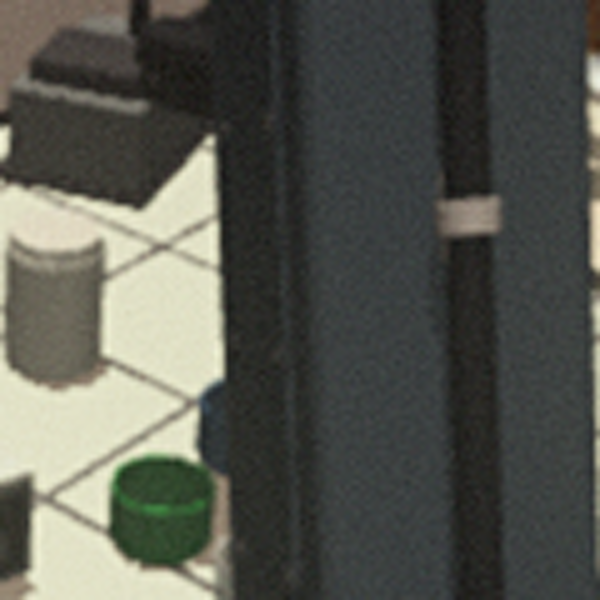

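View pics/t4.png

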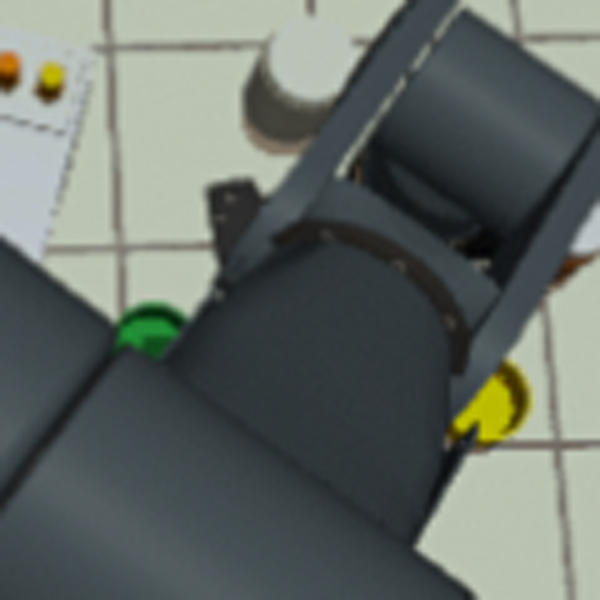

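The arm hides the pot in both views. The position margin of about 20 mm is ample, so I'll dip now, straight down and straight up.

>>> apply_moves --motion "0.001 -0.001 0.020 0 0 0 0; 0.001 -0.001 0.045 0 0 0 0; 0.001 -0.001 0.070 0 0 0 0; 0.001 -0.001 0.090 0 0 0 0; 0.001 -0.001 0.104 0 0 0 0; 0.001 -0.001 0.108 0 0 0 0; 0.001 -0.001 0.108 0 0 0 0; 0.001 -0.001 0.108 0 0 0 0"

```text
time_s: 9.55
position: [0.5097, -0.2665, 0.0934]
tcp_rot: [[-0.994, -0.107, 0.001], [-0.107, 0.994, -0.001], [-0.001, -0.001, -1.0]]
force: [-0.7, -0.7, -0.9]
opening: 0.295
```

```bash
python3 -c "
from h import *
plan([.588,-.0265,.25],203)"
```

```text
t 9.55 pos [ 0.5097 -0.2665  0.0934] yaw -173.85 q [ -38.7   36.6   95.6    0.    47.7 -134.9] F [-0.7 -0.7 -0.9] open 0.295
SHIFT [-0.1038  0.23   -0.1568] rz -16.85
```

>>> apply_moves --motion "0 0 -0.015 0 0 0 0; 0 0 -0.045 0 0 0 0; 0 0 -0.080 0 0 0 0; 0 0 -0.120 0 0 0 0; 0 0.010 -0.145 0 0 0 0; -0.007 0.035 -0.157 0 0 -2 0; -0.020 0.065 -0.157 0 0 -6 0; -0.035 0.100 -0.157 0 0 -10 0"

```text
time_s: 10.55
position: [0.5336, -0.1625, 0.2516]
tcp_rot: [[-0.96, -0.279, 0.003], [-0.279, 0.96, -0.001], [-0.002, -0.002, -1.0]]
force: [0.9, -0.2, -0.9]
opening: 0.297
```

```bash
python3 -c "
from h import *
plan([.588,-.0265,.25],203)"
```

```text
t 10.55 pos [ 0.5336 -0.1625  0.2516] yaw -163.78 q [ -28.4   23.    90.    -0.    66.8 -134.6] F [ 0.9 -0.2 -0.9] open 0.297
SHIFT [-0.0902  0.1154  0.0015] rz -6.78
```

>>> apply_moves --motion "-0.020 0.025 0 0 0 -2 0; -0.042 0.053 0 0 0 -4 0; -0.062 0.080 0 0 0 -6 0; -0.080 0.102 0 0 0 -6.8 0; -0.090 0.115 0 0 0 -6.8 0; -0.090 0.115 0.010 0 0 -6.8 0; -0.090 0.115 0.020 0 0 -6.8 0; -0.090 0.115 0.020 0 0 -6.8 0"

```text
time_s: 11.55
position: [0.5863, -0.0283, 0.228]
tcp_rot: [[-0.921, -0.389, -0.004], [-0.389, 0.921, 0.001], [0.003, 0.002, -1.0]]
force: [-0.5, 1.2, -1.2]
opening: 0.296
```

```bash
python3 -c "
from h import *
plan([.588,-.0265,.23],203)
b=bot.capture('side')[:,:,::-1];a=bot.capture('top')[:,:,::-1]
cv2.imwrite('pics/s5.png',cv2.resize(b[110:210,250:350],None,fx=6,fy=6,interpolation=cv2.INTER_CUBIC))
cv2.imwrite('pics/t5.png',cv2.resize(a[140:230,270:370],None,fx=6,fy=6,interpolation=cv2.INTER_CUBIC))
s=bot.read_state();p=s['position'];R=s['tcp_rot']
for d in (.0736,.0736-.044,.0736-.104): print(d,(proj('side',p+R[:,2]*d)[0]-[250,110])*6+3)
print((proj('side',[.588,-.0265,.1])[0]-[250,110])*6+3)
"
```

```text
t 11.55 pos [ 0.5863 -0.0283  0.228 ] yaw -157.13 q [ -13.7   27.    87.2   -0.    66.  -126.5] F [-0.5  1.2 -1.2] open 0.296
SHIFT [-0.0022  0.001  -0.002 ] rz -0.13
0.0736 [344.12979318 306.02955229]
0.0296 [342.18021975 221.56221552]
-0.030399999999999996 [339.37168079  99.87565317]
[342.56157933 408.23627397]
```

View pics/s5.png

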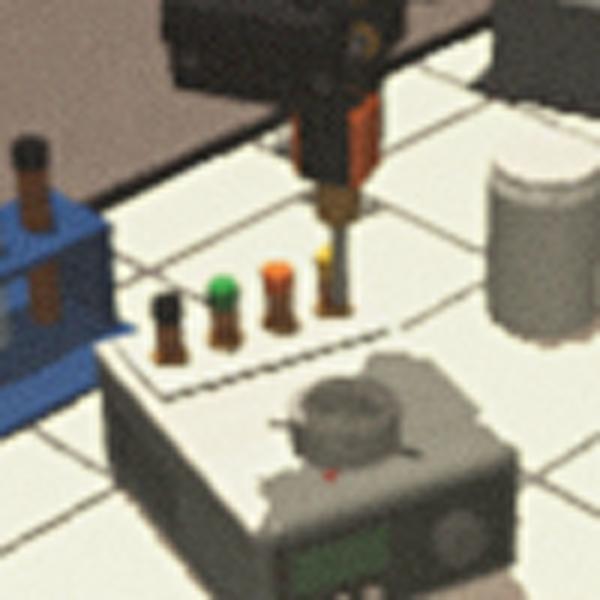

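View pics/t5.png

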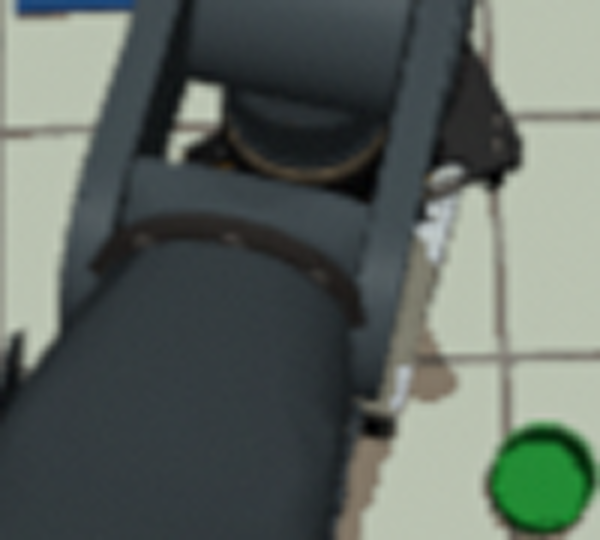

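>>> apply_moves --motion "-0.001 0.001 0.010 0 0 0 0; -0.002 0.001 0.022 0 0 0 0; -0.002 0.001 0.034 0 0 0 0; -0.002 0.001 0.042 0 0 0 0; -0.002 0.001 0.048 0 0 0 0; -0.002 0.001 0.048 0 0 0 0; -0.002 0.001 0.048 0 0 0 0; -0.002 0.001 0.048 0 0 0 0"

```text
time_s: 12.65
position: [0.5894, -0.0258, 0.182]
tcp_rot: [[-0.921, -0.39, 0.001], [-0.39, 0.921, -0.0], [-0.001, -0.001, -1.0]]
force: [0.5, -0.8, -1.2]
opening: 0.296
```

```bash
python3 -c "
from h import *
plan([.588,-.0265,.18],203)
ims=[bot.capture('side').astype(float) for _ in range(4)]
b=np.mean(ims,0).astype(np.uint8)[:,:,::-1]
cv2.imwrite('pics/s6.png',cv2.resize(b[130:200,280:340],None,fx=8,fy=8,interpolation=cv2.INTER_CUBIC))
s=bot.read_state();p=s['position'];R=s['tcp_rot']
for d in (.0736,.0736-.044,.0736-.104): print(d,(proj('side',p+R[:,2]*d)[0]-[280,130])*8+4)
def ring(c,r,z): 
    a=np.linspace(0,2*np.pi,72);return np.c_[c[0]+r*np.cos(a),c[1]+r*np.sin(a),0*a+z]
o=cv2.resize(b[130:200,280:340],None,fx=8,fy=8,interpolation=cv2.INTER_CUBIC)
for c in ([.588,-.0265],):
  for r,z in((.026,.1),(.013,.1),(.026,.08)):
    q=((proj('side',ring(c,r,z))-[280,130])*8+4).astype(int); cv2.polylines(o,[q],True,(0,255,0),1)
cv2.imwrite('pics/s6o.png',o)
print((proj('side',[.588,-.0265,.1])[0]-[280,130])*8+4)
"
```

```text
t 12.65 pos [ 0.5894 -0.0258  0.182 ] yaw -157.05 q [ -13.3   30.3   89.6    0.    60.  -126.3] F [ 0.5 -0.8 -1.2] open 0.296
SHIFT [ 0.0016 -0.0001  0.002 ] rz -0.05
0.0736 [212.27474622 364.35198794]
0.0296 [209.70603793 257.13431435]
-0.030399999999999996 [206.01016896 102.86373371]
[216.74877244 384.31503196]
```

View pics/s6.png

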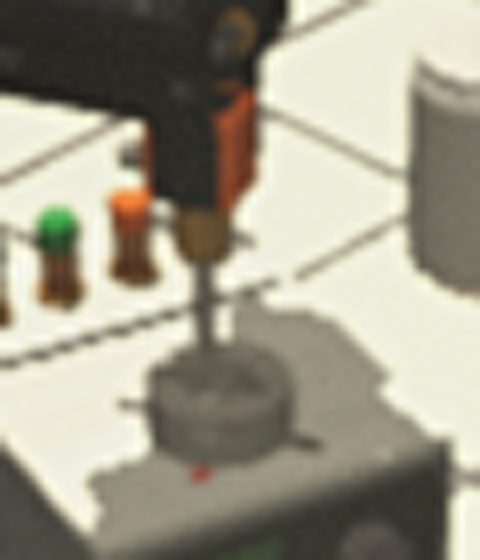

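View pics/s6o.png

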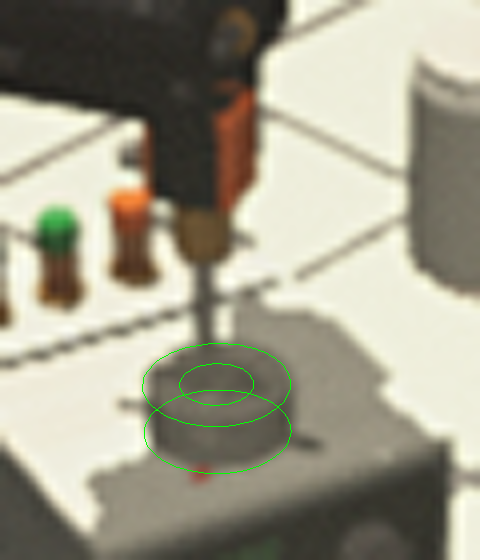

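```bash
python3 -c "
from h import *
ims=[bot.capture('side').astype(float) for _ in range(4)]
b=np.mean(ims,0)[:,:,::-1]
np.save('s6.npy',b)
c=b[150:195,290:325]; c=np.clip((c-40)*2.2,0,255).astype(np.uint8)
cv2.imwrite('pics/s7.png',cv2.resize(c,None,fx=13,fy=13,interpolation=cv2.INTER_CUBIC))
p0=np.array([.588,-.0265,.1])
for d in ([.001,0,0],[0,.001,0],[0,0,.001]): print(d,proj('side',p0+d)[0]-proj('side',p0)[0])
print(proj('side',p0))
"
```

```text
[0.001, 0, 0] [-0.25107066 -0.13710887]
[0, 0.001, 0] [-0.25244574  0.14446818]
[0, 0, 0.001] [-0.00692552 -0.29567888]
[[306.59359656 177.539379  ]]
```

View pics/s7.png

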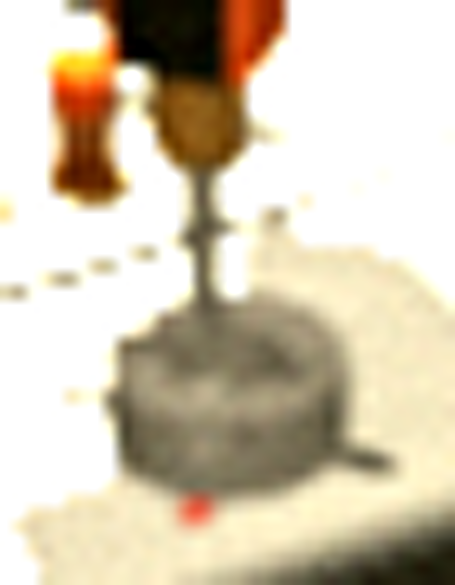

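```bash
python3 -c "
from h import *
b=np.load('s6.npy')
g=b.mean(2)
for v in range(161,180): print(v,g[v,296:320].astype(int))
c=b[166:190,294:322]; c=np.clip((c-40)*2.6,0,255).astype(np.uint8)
c=np.clip((b[166:190,294:322]-45)*3.2,0,255).astype(np.uint8)
cv2.imwrite('pics/s8.png',cv2.resize(c,None,fx=20,fy=20,interpolation=cv2.INTER_CUBIC))
"
```

```text
161 [ 69  69 117 208 243 211 112  70  73  76  75  66  95 171 209 213 231 235
 233 233 232 235 234 235]
162 [ 61  61  95 185 237 232 176  98  77  71  71  90 162 226 237 236 236 235
 234 233 234 234 225 200]
163 [ 59  60  70 140 220 238 228 181 110  77 103 170 229 238 236 235 236 236
 236 235 226 200 176 167]
164 [ 65  63  66 109 197 235 237 214 132  78 122 210 244 239 237 237 231 208
 208 228 213 165 183 214]
165 [102  96 110 164 221 235 237 216 135  80 120 210 246 233 199 184 174 147
 172 224 227 215 225 236]
166 [204 206 209 227 235 238 239 217 131  82 102 156 191 171 130 115 158 203
 220 233 237 235 235 235]
167 [237 238 239 238 237 238 237 192 106  77  83 110 145 149 130 129 165 225
 241 239 238 237 236 236]
168 [236 237 240 229 197 183 176 141  87  78 110 177 198 158 140 138 143 172
 200 198 198 198 199 223]
169 [225 195 183 169 137 121 165 187 135  80 123 209 214 145 137 141 140 140
 142 140 142 139 144 170]
170 [163 128 128 171 203 207 227 232 164  84 125 213 214 145 138 142 141 140
 141 140 139 142 138 140]
171 [162 206 210 226 238 239 241 233 166  84 125 209 215 148 144 144 1
[... 156 characters left out ...]
 228 203 172 142 110  81  83 100 109 108 111 113 122 128
 137 144 147 146 142 141]
174 [233 234 234 227 204 155 107  99  97  87  85  94 102 105 106 106 104 106
 121 134 144 142 142 142]
175 [234 236 218 166 146 119  92  94  95  90  85  89  93  96  98 102 107 106
 105 120 133 140 142 143]
176 [235 225 165  98  90  88  86  87  89  89  88  91  90  87  84  94 100 107
 105 107 124 142 144 144]
177 [235 219 147  98  99  99  94  86  84  89  88  90  92  87  83  80  94 100
  99 102 117 137 142 140]
178 [237 223 158 104 103 109 102  90  87  90  95  94  89  86  83  82  86  94
 100 100 110 135 144 143]
179 [228 217 143  97 104 109 104 100 102 110 110 101  93  95  98  98  95 100
 101  94 104 132 143 142]
```

View pics/s8.png

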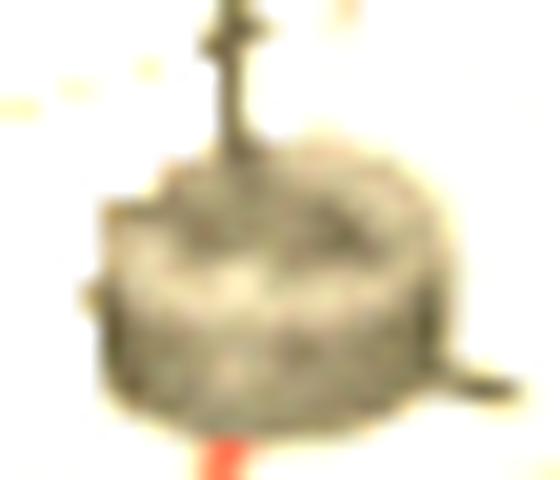

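```bash
python3 -c "
from h import *
b=np.load('s6.npy')
g=b.mean(2)
print('    ',np.arange(294,322))
for v in range(171,193): print(v,g[v,294:322].astype(int))
for r,z in((.026,.1),(.013,.1),(.026,.08)):
  a=np.linspace(0,2*np.pi,360);q=proj('side',np.c_[.588+r*np.cos(a),-.0265+r*np.sin(a),0*a+z]);print(r,z,q.min(0),q.max(0))
"
```

```text
[294 295 296 297 298 299 300 301 302 303 304 305 306 307 308 309 310 311
 312 313 314 315 316 317 318 319 320 321]
171 [121 120 162 206 210 226 238 239 241 233 166  84 125 209 215 148 144 144
 145 145 145 143 143 143 142 141 139 139]
172 [205 206 223 236 236 236 236 237 233 204 150  83 104 160 168 126 126 134
 142 147 145 145 145 144 143 143 143 142]
173 [238 234 235 233 234 237 228 203 172 142 110  81  83 100 109 108 111 113
 122 128 137 144 147 146 142 141 143 139]
174 [233 232 233 234 234 227 204 155 107  99  97  87  85  94 102 105 106 106
 104 106 121 134 144 142 142 142 141 144]
175 [231 232 234 236 218 166 146 119  92  94  95  90  85  89  93  96  98 102
 107 106 105 120 133 140 142 143 140 142]
176 [231 233 235 225 165  98  90  88  86  87  89  89  88  91  90  87  84  94
 100 107 105 107 124 142 144 144 142 144]
177 [233 234 235 219 147  98  99  99  94  86  84  89  88  90  92  87  83  80
  94 100  99 102 117 137 142 140 143 143]
178 [232 233 237 223 158 104 103 109 102  90  87  90  95  94  89  86  83  82
  86  94 100 100 110 135 144 143 142 141]
179 [225 214 228 217 143  97 104 
[... 1131 characters left out ...]
 146 146 148 147 145 142]
189 [142 138 141 138 139 144 143 144 142 129 106 105 123 138 143 144 147 148
 144 147 144 146 145 146 141 136 133 125]
190 [141 141 142 141 142 143 141 142 143 136 127 129 138 146 147 145 146 146
 146 145 143 140 137 132 124 120 115 109]
191 [141 139 141 140 140 142 142 140 142 143 142 145 143 143 146 144 144 145
 142 136 133 125 120 114 108  99  91  86]
192 [140 142 140 143 138 140 144 142 144 142 144 147 143 143 144 140 135 130
 126 121 114 104  99  91  87  80  69  65]
0.026 0.1 [297.33481214 172.45114591] [315.85146154 182.81099856]
0.013 0.1 [301.9649896  174.97294849] [311.22223032 180.15166341]
0.026 0.08 [297.5637324  178.25197405] [315.89678624 188.7141875 ]
```

>>> apply_moves --motion "0.002 -0.001 0.002 0 0 0 0; 0.004 -0.0015 0.010 0 0 0 0; 0.004 -0.0015 0.020 0 0 0 0; 0.004 -0.0015 0.030 0 0 0 0; 0.004 -0.0015 0.040 0 0 0 0; 0.004 -0.0015 0.046 0 0 0 0; 0.004 -0.0015 0.046 0 0 0 0; 0.004 -0.0015 0.046 0 0 0 0"

```text
time_s: 14.05
position: [0.5863, -0.0287, 0.1358]
tcp_rot: [[-0.921, -0.39, 0.001], [-0.39, 0.921, -0.0], [-0.001, -0.0, -1.0]]
force: [-0.2, -0.6, -0.3]
opening: 0.299
```

```bash
cat > look.py <<'E'
from h import *
import sys
def run(tag,C=(.588,-.0265),n=4):
    plan([*C,.18],203)
    b=np.mean([bot.capture('side').astype(float) for _ in range(n)],0)[:,:,::-1]
    np.save(tag+'.npy',b)
    x0,y0,w,h,k=288,145,36,50,12
    c=np.clip((b[y0:y0+h,x0:x0+w]-40)*2.0,0,255).astype(np.uint8)
    cv2.imwrite(f'pics/{tag}.png',np.hstack([cv2.resize(c,None,fx=k,fy=k,interpolation=cv2.INTER_CUBIC)]))
    s=bot.read_state();p=s['position'];R=s['tcp_rot']
    for d in (0,.044,.068,.104): print(d,proj('side',p+R[:,2]*(.0736-d))[0].round(2))
if __name__=="__main__": run(sys.argv[1])
E
python3 look.py s9; python3 -c "
import numpy as np
g=np.load('s9.npy').mean(2)
print('    ',np.arange(294,322))
for v in range(163,185): print(v,g[v,294:322].astype(int))"
```

```text
t 14.05 pos [ 0.5863 -0.0287  0.1358] yaw -157.05 q [ -13.7   33.7   92.3   -0.    54.  -126.7] F [-0.2 -0.6 -0.3] open 0.299
SHIFT [-0.0024  0.0014 -0.0442] rz -0.05
0 [307.82 188.37]
0.044 [307.55 175.57]
0.068 [307.4  168.35]
0.104 [307.16 157.18]
     [294 295 296 297 298 299 300 301 302 303 304 305 306 307 308 309 310 311
 312 313 314 315 316 317 318 319 320 321]
163 [ 72  52  84 130 132 100  70  44  44  42  44  42  41  42  50  73  82  75
  67  80 190 241 228 199 174 166 188 221]
164 [ 90  65  70  89  94  82  66  43  41  44  43  44  42  42  50  73  82  76
  69  86 179 236 215 166 182 212 229 234]
165 [188 142  99  96  98  94  71  45  42  44  46  44  45  44  48  69  81  75
  70  87 170 231 228 215 227 234 234 232]
166 [232 217 205 205 209 183 111  49  43  43  45  42  41  43  47  69  81  74
  68 125 208 239 240 237 236 236 234 233]
167 [232 235 238 239 244 220 129  50  36  43  45  42  43  43  47  69  83  75
  76 133 185 199 200 197 222 237 236 234]
168 [234 237 237 238 244 216 112  50  39  43  43  42  41  45  49  67  82  76
  96 124 141 139 136 140 168 196 213 232]
169 [238 240 22
[... 1188 characters left out ...]
227 215 141  98 100 109 107 103 101  99  92  88  84  90  97  93
  95  99 103  92 103 131 142 142 145 144]
180 [203 144 155 146  95  84  97 105 109 107 108 110 107 100  98 102 108 108
 107 102  93  80 101 134 146 143 142 141]
181 [221 193 189 172 104  78  87  98 103 103 107 107 105 108 106 107 106 102
  96  92  84  76  99 132 141 142 139 141]
182 [232 235 238 219 135  76  79  85  91  95  99 102 101  99  94  95  96  91
  89  82  78  75  99 136 143 143 142 140]
183 [233 235 239 228 160  80  79  84  85  87  94  98  97  91  87  84  86  86
  86  80  80  75 104 137 143 142 142 143]
184 [233 235 237 238 192  83  77  82  84  89  98 102  99  94  89  87  87  89
  85  83  79  76  91 104 117 131 141 144]
```

View pics/s9.png

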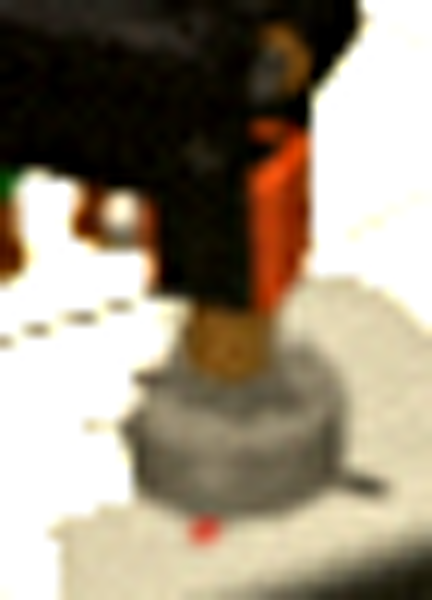

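```bash
python3 -c "
import numpy as np
for t in('s9','s6'):
  b=np.load('%s.npy'%t);d=b[:,:,2]-b[:,:,0]
  print(t,'    ',np.arange(299,316))
  for v in (range(170,183) if t=='s9' else range(156,183)): print(v,d[v,299:316].astype(int))"
```

```text
s9      [299 300 301 302 303 304 305 306 307 308 309 310 311 312 313 314 315]
170 [23 24 22 22 28 29 25 20 12 19 57 72 45 26 23 24 23]
171 [26 25 23 24 35 44 47 44 40 41 49 48 31 23 23 25 24]
172 [17 28 25 24 32 47 51 54 52 52 47 37 25 22 21 21 25]
173 [18 28 24 22 33 47 52 54 53 50 46 31 23 20 20 23 24]
174 [28 30 25 19 32 49 52 53 53 50 45 31 20 17 18 20 24]
175 [27 26 24 16 24 40 51 53 52 51 41 27 19 18 20 19 21]
176 [20 17 16 14 17 23 31 37 40 33 25 20 16 16 18 19 21]
177 [23 18 16 15 14 15 18 19 19 16 13 13 14 15 17 18 17]
178 [21 21 18 18 15 16 15 13 14 14 13 13 14 15 19 18 18]
179 [18 20 21 18 18 17 16 17 17 15 17 18 17 16 18 18 18]
180 [16 19 19 19 21 20 20 19 19 16 19 18 19 19 17 18 14]
181 [15 15 16 17 21 19 20 19 22 20 20 19 18 19 18 13 13]
182 [13 13 19 15 18 18 19 18 18 17 17 18 15 18 14 15 12]
s6      [299 300 301 302 303 304 305 306 307 308 309 310 311 312 313 314 315]
156 [35 27 32 35 37 40 32 29 52 66 45 24 17 18 17 20 19]
157 [28 25 32 46 52 54 48 44 45 46 35 17 17 17 18 19 17]
158 [26 24 32 47 52 53 52 51 48 39 31 27 25 18 17 19 18]
159 [31 28 35 45 51 53 51 51 47 
[... 635 characters left out ...]
 24 26 24 23 23]
171 [24 18 16 15 26 24 15 19 26 25 25 25 26 25 24 23 25]
172 [16 17 19 24 27 23 15 16 24 23 21 23 23 22 24 24 23]
173 [17 24 28 25 22 20 14 14 17 18 21 22 21 21 22 22 23]
174 [27 31 28 22 18 18 15 15 17 18 20 19 19 20 20 22 23]
175 [29 26 23 17 18 17 16 15 16 17 19 17 17 20 19 20 22]
176 [22 18 16 16 15 16 16 16 15 17 15 15 17 17 19 20 19]
177 [18 18 17 17 16 18 15 17 17 16 16 14 15 16 18 18 18]
178 [20 20 19 18 17 16 16 17 18 18 16 15 15 15 15 19 18]
179 [20 19 19 20 21 18 20 19 18 17 18 18 18 17 19 20 19]
180 [15 16 18 21 21 20 21 20 17 18 19 20 20 21 18 17 15]
181 [14 17 18 20 18 19 19 20 20 21 19 20 20 16 18 15 12]
182 [13 15 15 17 18 17 18 20 18 17 17 18 17 15 15 15 14]
```

>>> apply_moves --motion "0.001 0.001 0 0 0 0 0; 0.0015 0.002 0 0 0 0 0; 0.0015 0.002 0.002 0 0 0 0; 0.0015 0.002 0.004 0 0 0 0; 0.0015 0.002 0.006 0 0 0 0; 0.0015 0.002 0.008 0 0 0 0; 0.0015 0.002 0.009 0 0 0 0; 0.0015 0.002 0.009 0 0 0 0"

```text
time_s: 15.25
position: [0.5838, -0.0274, 0.1264]
tcp_rot: [[-0.921, -0.39, -0.0], [-0.39, 0.921, 0.0], [0.0, 0.0, -1.0]]
force: [0.1, 0.1, -1.5]
opening: 0.297
```

```bash
python3 look.py s10; python3 -c "
from h import *
print(bot.read_state()['moment'].round(2))
b=np.load('s10.npy');d=b[:,:,2]-b[:,:,0]
print(np.arange(299,316))
for v in (range(170,183)): print(v,d[v,299:316].astype(int))"
```

```text
t 15.25 pos [ 0.5838 -0.0274  0.1264] yaw -157.05 q [ -13.6   34.3   93.     0.    52.7 -126.6] F [ 0.1  0.1 -1.5] open 0.297
SHIFT [-0.0042 -0.0008 -0.0536] rz -0.05
0 [308.15 191.53]
0.044 [307.88 178.84]
0.068 [307.73 171.68]
0.104 [307.49 160.6 ]
[ 0.09 -0.11 -0.02]
[299 300 301 302 303 304 305 306 307 308 309 310 311 312 313 314 315]
170 [30 47 45  9  7  8  9  6  5  7 54 94 83 70 59 35 23]
171 [27 40 42  8  5  7  6  5  6  8 56 91 83 64 43 26 24]
172 [15 30 34 10  6  8  6  6  3  4 54 93 81 46 27 23 23]
173 [17 27 28 13 16 19 18 10  7  5 55 94 71 32 19 24 23]
174 [27 29 25 19 26 38 41 39 36 29 47 69 44 20 19 20 23]
175 [28 27 20 18 25 44 50 51 53 49 46 44 27 16 19 18 22]
176 [20 18 16 13 25 44 52 53 52 51 49 39 25 19 19 19 20]
177 [24 20 15 15 26 42 51 53 51 50 50 38 22 17 19 17 19]
178 [24 20 17 17 23 39 50 54 52 51 49 40 22 14 18 18 19]
179 [18 19 19 17 20 27 38 45 46 42 36 25 20 17 19 19 18]
180 [16 19 18 17 18 20 24 27 26 25 22 19 20 17 19 16 14]
181 [14 16 16 21 18 19 20 17 20 17 19 17 18 19 16 14 13]
182 [14 15 15 17 17 17 18 16 18 16 18 17 16 15 17 14 14]
```

View pics/s10.png

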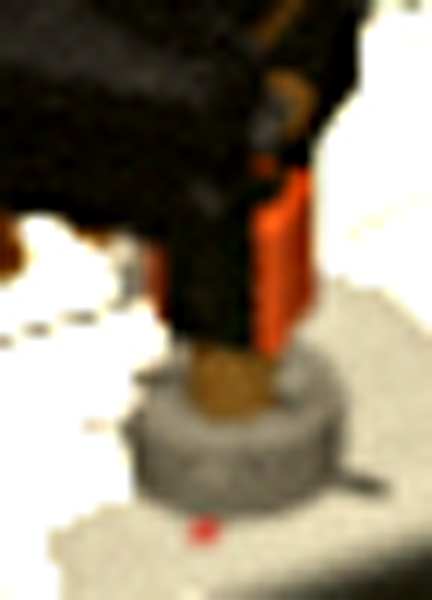

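>>> apply_moves --motion "0 0 0.0005 0 0 0 0; 0 0 0.001 0 0 0 0; 0 0 0.0015 0 0 0 0; 0 0 0.002 0 0 0 0; 0 0 0.0025 0 0 0 0; 0 0 0.003 0 0 0 0; 0 0 0.003 0 0 0 0; 0 0 0.003 0 0 0 0"

```text
time_s: 16.45
position: [0.5839, -0.0274, 0.1236]
tcp_rot: [[-0.921, -0.39, 0.0], [-0.39, 0.921, 0.0], [-0.0, 0.0, -1.0]]
force: [-0.1, -0.6, -1.5]
opening: 0.295
```

```bash
python3 -c "
from h import *
plan([.5838,-.0274,.12],203)
print(bot.read_state()['moment'].round(2))"
```

```text
t 16.45 pos [ 0.5839 -0.0274  0.1236] yaw -157.05 q [ -13.6   34.5   93.1    0.    52.4 -126.6] F [-0.1 -0.6 -1.5] open 0.295
SHIFT [0.     0.0001 0.0036] rz -0.05
[ 0.19 -0.12 -0.01]
```

>>> apply_moves --motion "0 0 0.0005 0 0 0 0; 0 0 0.001 0 0 0 0; 0 0 0.0015 0 0 0 0; 0 0 0.002 0 0 0 0; 0 0 0.0025 0 0 0 0; 0 0 0.003 0 0 0 0; 0 0 0.0035 0 0 0 0; 0 0 0.0035 0 0 0 0"

```text
time_s: 17.45
position: [0.5839, -0.0274, 0.1201]
tcp_rot: [[-0.921, -0.39, 0.0], [-0.39, 0.921, -0.0], [-0.0, -0.0, -1.0]]
force: [0.6, -0.0, 0.2]
opening: 0.297
```

```bash
python3 look.py s11; python3 -c "
from h import *
print(bot.read_state()['moment'].round(2))"
```

```text
t 17.45 pos [ 0.5839 -0.0274  0.1201] yaw -157.05 q [ -13.6   34.8   93.2   -0.    51.9 -126.6] F [ 0.6 -0.   0.2] open 0.297
SHIFT [-0.0042 -0.0007 -0.0599] rz -0.05
0 [308.19 193.38]
0.044 [307.93 180.76]
0.068 [307.78 173.65]
0.104 [307.54 162.64]
[ 0.19 -0.07  0.06]
```

View pics/s11.png

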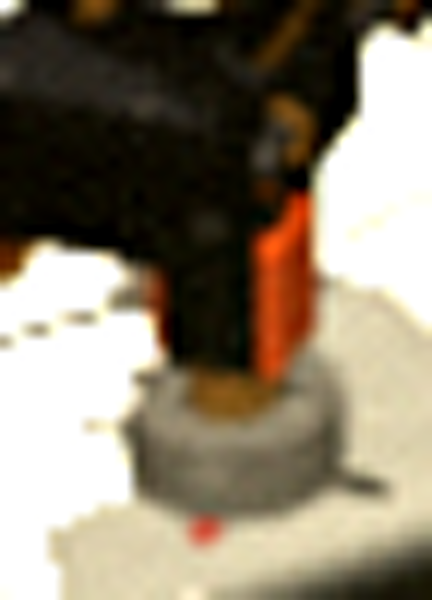

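>>> apply_moves --motion "0 0 0.001 0 0 0 0; 0 0 0.002 0 0 0 0; 0 0 0.003 0 0 0 0; 0 0 0.004 0 0 0 0; 0 0 0.005 0 0 0 0; 0 0 0.006 0 0 0 0; 0 0 0.006 0 0 0 0; 0 0 0.006 0 0 0 0"

```text
time_s: 18.65
position: [0.584, -0.0275, 0.1144]
tcp_rot: [[-0.921, -0.39, 0.0], [-0.39, 0.921, -0.0], [-0.0, -0.0, -1.0]]
force: [-0.6, -0.4, 5.6]
opening: 0.295
```

```bash
python3 -c "
from h import *
plan([.5838,-.0274,.109],203)
print(bot.read_state()['moment'].round(2))"
```

```text
t 18.65 pos [ 0.584  -0.0275  0.1144] yaw -157.06 q [ -13.6   35.3   93.4    0.    51.2 -126.6] F [-0.6 -0.4  5.6] open 0.295
SHIFT [0.0002 0.0001 0.0054] rz -0.06
[0.22 0.18 0.01]
```

>>> apply_moves --motion "0 0 0.001 0 0 0 0; 0 0 0.002 0 0 0 0; 0 0 0.003 0 0 0 0; 0 0 0.004 0 0 0 0; 0 0 0.005 0 0 0 0; 0 0 0.0055 0 0 0 0; 0 0 0.0055 0 0 0 0; 0 0 0.0055 0 0 0 0"

```text
time_s: 19.65
position: [0.5841, -0.0274, 0.1097]
tcp_rot: [[-0.921, -0.39, 0.001], [-0.39, 0.921, -0.0], [-0.001, -0.0, -1.0]]
force: [-2.5, 1.0, 9.1]
opening: 0.299
```

```bash
python3 look.py s12; python3 -c "
from h import *
print(bot.read_state()['moment'].round(2))"
```

```text
t 19.65 pos [ 0.5841 -0.0274  0.1097] yaw -157.05 q [ -13.6   35.7   93.6    0.    50.6 -126.6] F [-2.5  1.   9.1] open 0.299
SHIFT [-0.004  -0.0007 -0.0703] rz -0.05
0 [308.19 196.25]
0.044 [307.93 183.78]
0.068 [307.78 176.74]
0.104 [307.55 165.86]
[0.29 0.38 0.  ]
```

View pics/s12.png

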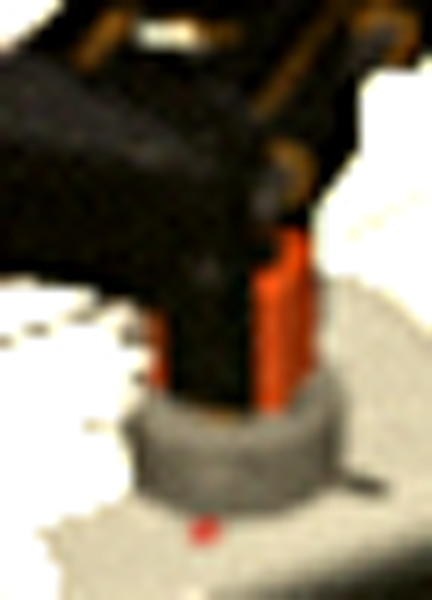

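>>> apply_moves --motion "0 0 0.001 0 0 0 0; 0 0 0.0015 0 0 0 0; 0 0 0.0015 0 0 0 0; 0 0.0002 0.0015 0 0 4 0; 0 0.0004 0.0015 0 0 8 0; -0.0001 0.0006 0.0015 0 0 12 0; -0.0001 0.0008 0.0015 0 0 16 0; -0.0001 0.0008 0.0015 0 0 16 0"

```text
time_s: 20.85
position: [0.5847, -0.0269, 0.1086]
tcp_rot: [[-0.993, -0.121, 0.003], [-0.121, 0.993, -0.001], [-0.003, -0.001, -1.0]]
force: [-1.9, 0.5, 10.7]
opening: 0.297
```

```bash
python3 -c "
from h import *
plan([.5838,-.0274,.109],187)
print(bot.read_state()['moment'].round(2))"
```

```text
t 20.85 pos [ 0.5847 -0.0269  0.1086] yaw -173.07 q [ -13.6   35.8   93.7   -0.    50.4 -110.5] F [-1.9  0.5 10.7] open 0.297
SHIFT [ 0.001  -0.0004 -0.0004] rz -0.07
[ 0.23  0.19 -0.02]
```

>>> apply_moves --motion "0 0.0002 0 0 0 4 0; 0 0.0004 0 0 0 8 0; -0.0001 0.0006 0 0 0 12 0; -0.0001 0.0008 0 0 0 16 0; -0.0002 0.0010 0 0 0 20 0; -0.0003 0.0012 0 0 0 24 0; -0.0004 0.0014 0 0 0 28 0; -0.0005 0.0016 0 0 0 32 0"

```text
time_s: 21.85
position: [0.5859, -0.0256, 0.1088]
tcp_rot: [[-0.905, 0.425, 0.005], [0.425, 0.905, -0.001], [-0.005, 0.001, -1.0]]
force: [0.0, 0.6, 10.3]
opening: 0.296
```

```bash
python3 -c "
from h import *
plan([.5838,-.0274,.109],155)
print(bot.read_state()['moment'].round(2))"
```

```text
t 21.85 pos [ 0.5859 -0.0256  0.1088] yaw 154.83 q [-13.4  35.8  93.6  -0.   50.3 -78.2] F [ 0.   0.6 10.3] open 0.296
SHIFT [ 0.0012 -0.0025 -0.0002] rz -0.17
[-0.03 -0.05  0.04]
```

>>> apply_moves --motion "0 0.0002 0 0 0 4 0; 0 0.0004 0 0 0 8 0; -0.0001 0.0006 0 0 0 12 0; -0.0001 0.0008 0 0 0 16 0; -0.0002 0.0010 0 0 0 20 0; -0.0003 0.0012 0 0 0 24 0; -0.0004 0.0014 0 0 0 28 0; -0.0005 0.0016 0 0 0 31 0"

```text
time_s: 22.85
position: [0.5873, -0.0245, 0.1089]
tcp_rot: [[-0.557, 0.83, 0.005], [0.83, 0.557, -0.002], [-0.004, 0.004, -1.0]]
force: [-0.2, -0.7, 10.7]
opening: 0.297
```

```bash
python3 look.py s13;python3 -c "
from h import *
plan([.5838,-.0274,.109],122.7)
a=bot.capture('top')[:,:,::-1]
cv2.imwrite('pics/t13.png',cv2.resize(a[140:230,270:370],None,fx=6,fy=6,interpolation=cv2.INTER_CUBIC))
print(bot.read_state()['moment'].round(2))"
```

```text
t 22.85 pos [ 0.5873 -0.0245  0.1089] yaw 123.85 q [-13.3  35.9  93.4  -0.   50.4 -47.1] F [-0.2 -0.7 10.7] open 0.297
SHIFT [-0.0024 -0.0003 -0.0711] rz -79.15
0 [306.64 196.38]
0.044 [306.38 183.96]
0.068 [306.23 176.94]
0.104 [306.01 166.1 ]
t 23.05 pos [ 0.5873 -0.0245  0.1089] yaw 123.95 q [-13.3  35.9  93.4  -0.   50.4 -47.2] F [-0.2 -0.1 10.3] open 0.297
SHIFT [-0.0004 -0.0045 -0.0001] rz 1.25
[-0.11 -0.06  0.  ]
```

View pics/s13.png

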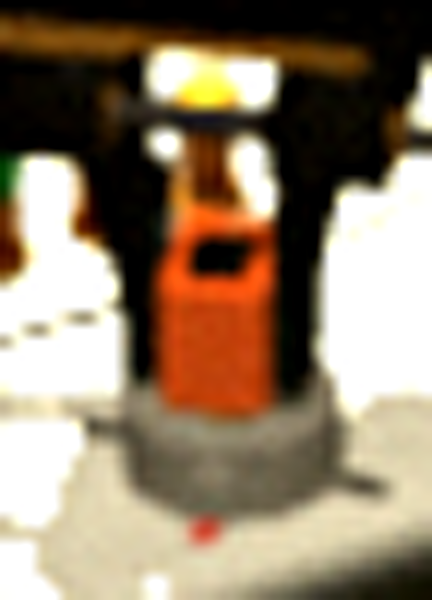

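View pics/t13.png

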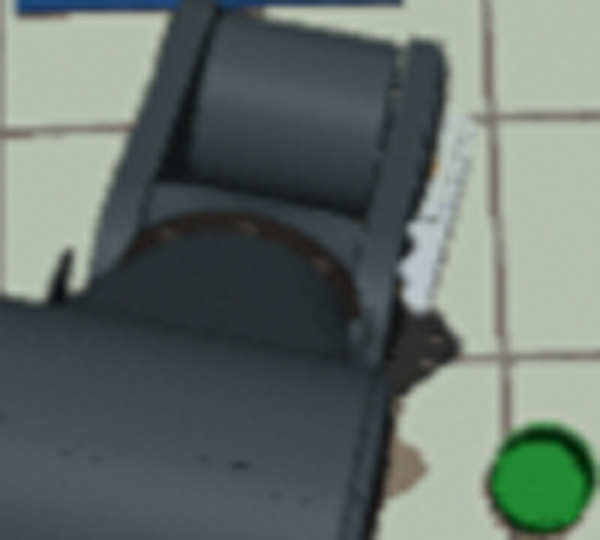

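>>> apply_moves --motion "0 -0.0003 0 0 0 1 0; 0 -0.0007 0 0 0 2 0; 0 -0.001 0 0 0 2 0; 0 -0.001 -0.001 0 0 2 0; 0 -0.001 -0.002 0 0 2 0; 0 -0.001 -0.003 0 0 2 0; 0 -0.001 -0.004 0 0 2 0; 0 -0.001 -0.004 0 0 2 0"

```text
time_s: 24.1
position: [0.587, -0.0247, 0.1125]
tcp_rot: [[-0.529, 0.849, 0.007], [0.849, 0.529, -0.001], [-0.004, 0.005, -1.0]]
force: [1.4, 0.1, 7.5]
opening: 0.294
```

```bash
python3 -c "
from h import *
plan([.5838,-.0274,.1151],122)
print(bot.read_state()['moment'].round(2))"
```

```text
t 24.1 pos [ 0.587  -0.0247  0.1125] yaw 121.93 q [-13.3  35.5  93.4   0.   50.7 -45.3] F [1.4 0.1 7.5] open 0.294
SHIFT [-0.0006 -0.0041 -0.0026] rz -0.07
[ 0.19 -0.46  0.01]
```

>>> apply_moves --motion "0 0.0005 -0.0005 0 0 0 0; 0 0.0005 -0.001 0 0 0 0; 0 0.0005 -0.0015 0 0 0 0; 0 0.0005 -0.002 0 0 0 0; 0 0.0005 -0.0025 0 0 0 0; 0 0.0005 -0.0025 0 0 0 0; 0 0.0005 -0.0025 0 0 0 0; 0 0.0005 -0.0025 0 0 0 0"

```text
time_s: 25.1
position: [0.5869, -0.0246, 0.1145]
tcp_rot: [[-0.529, 0.849, 0.005], [0.849, 0.529, -0.001], [-0.004, 0.004, -1.0]]
force: [1.6, -0.3, 4.5]
opening: 0.298
```

```bash
python3 look.py s14;python3 -c "
from h import *
plan([.5838,-.0274,.1151],122)
print(bot.read_state()['moment'].round(2))"
```

```text
t 25.1 pos [ 0.5869 -0.0246  0.1145] yaw 121.94 q [-13.3  35.4  93.3   0.   51.1 -45.2] F [ 1.6 -0.3  4.5] open 0.298
SHIFT [-0.0024  0.0002 -0.0655] rz -81.06
0 [306.71 194.87]
0.044 [306.45 182.37]
0.068 [306.31 175.32]
0.104 [306.09 164.41]
t 25.3 pos [ 0.5869 -0.0246  0.1145] yaw 121.94 q [-13.3  35.4  93.3   0.   51.1 -45.2] F [1.2 0.6 4.8] open 0.299
SHIFT [-0.0007 -0.0042 -0.0006] rz -0.06
[ 0.02 -0.47  0.03]
```

View pics/s14.png

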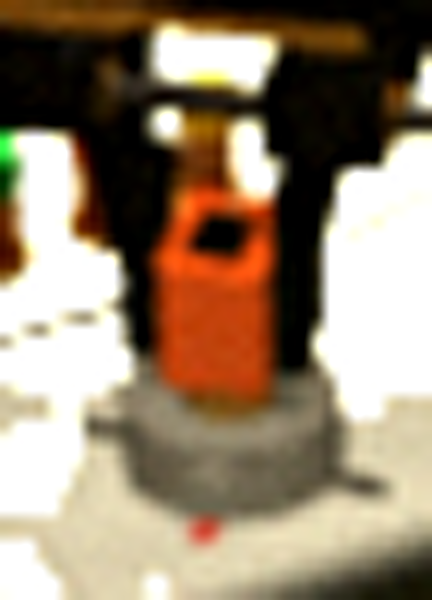

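>>> apply_moves --motion "0 0 -0.0005 0 0 0 0; 0 0 -0.001 0 0 0 0; 0 0 -0.001 0 0 0 0; 0 0 -0.001 0 0 0 0; 0 0 -0.001 0 0 0 0; 0 0 -0.001 0 0 0 0; 0 0 -0.001 0 0 0 0; 0 0 -0.001 0 0 0 0"

```text
time_s: 26.3
position: [0.5848, -0.0242, 0.1146]
tcp_rot: [[-0.529, 0.848, 0.0], [0.848, 0.529, -0.0], [-0.0, 0.0, -1.0]]
force: [2.6, -0.3, 5.0]
opening: 0.294
```

```bash
python3 -c "
from h import *
plan([.5838,-.0274,.1151],122)
print(bot.read_state()['moment'].round(2))"
```

```text
t 26.3 pos [ 0.5848 -0.0242  0.1146] yaw 121.95 q [-13.3  35.3  93.3  -0.   51.3 -45.2] F [ 2.6 -0.3  5. ] open 0.294
SHIFT [-0.0022 -0.0026 -0.0005] rz -0.05
[-0.21 -0.97  0.  ]
```

```bash
python3 look.py s15
```

```text
t 26.3 pos [ 0.5848 -0.0242  0.1146] yaw 121.95 q [-13.3  35.3  93.3  -0.   51.3 -45.2] F [ 2.6 -0.3  5. ] open 0.294
SHIFT [-0.0037  0.0015 -0.0654] rz -81.05
0 [307.2  195.28]
0.044 [306.91 182.73]
0.068 [306.75 175.65]
0.104 [306.5  164.71]
```

View pics/s15.png

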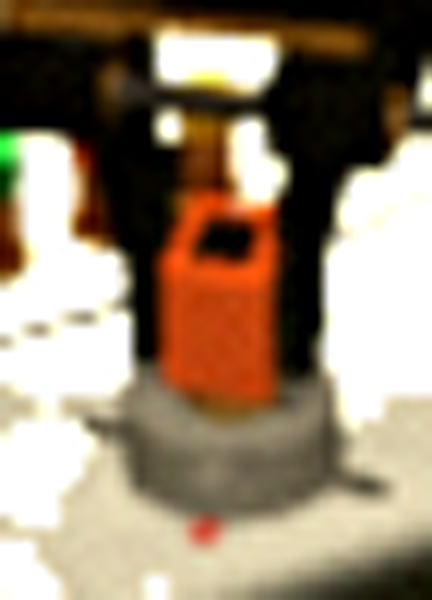

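>>> apply_moves --motion "-0.0004 0.0005 0 0 0 0 0; -0.0008 0.001 0 0 0 0 0; -0.0008 0.001 0 0 0 0 0; -0.0008 0.001 -0.0005 0 0 0 0; -0.0008 0.001 -0.0005 0 0 0 0; -0.0008 0.001 -0.0005 0 0 0 0; -0.0008 0.001 -0.0005 0 0 0 0; -0.0008 0.001 -0.0005 0 0 0 0"

```text
time_s: 27.5
position: [0.5853, -0.0242, 0.1148]
tcp_rot: [[-0.529, 0.848, -0.002], [0.848, 0.529, 0.0], [0.001, -0.001, -1.0]]
force: [0.4, -1.6, 5.0]
opening: 0.295
```

```bash
python3 -c "
from h import *
plan([.5838,-.0274,.1151],122)
print(bot.read_state()['moment'].round(2),bot.read_state()['tcp_rot'].round(4))"
```

```text
t 27.5 pos [ 0.5853 -0.0242  0.1148] yaw 121.96 q [-13.3  35.4  93.2  -0.   51.5 -45.2] F [ 0.4 -1.6  5. ] open 0.295
SHIFT [-0.002  -0.003  -0.0003] rz -0.04
[-0.39 -0.29 -0.01] [[-5.293e-01  8.485e-01 -1.500e-03]
 [ 8.485e-01  5.293e-01  1.000e-04]
 [ 9.000e-04 -1.200e-03 -1.000e+00]]
```

>>> apply_moves --motion "0 0 -0.0005 0 0 0 0; 0 0 -0.001 0 0 0 0; 0 0 -0.001 0 0 0 0; 0 0 -0.001 0 0 0 0; 0 0 -0.001 0 0 0 0; 0 0 -0.001 0 0 0 0; 0 0 -0.001 0 0 0 0; 0 0 -0.001 0 0 0 0"

```text
time_s: 28.5
position: [0.5853, -0.0241, 0.1154]
tcp_rot: [[-0.529, 0.848, -0.002], [0.848, 0.529, 0.0], [0.001, -0.001, -1.0]]
force: [1.6, -2.5, -7.7]
opening: 0.293
```

```bash
python3 look.py s16; python3 -c "
from h import *
print(bot.read_state()['moment'].round(2),bot.read_state()['tcp_rot'].round(4))
cv2.imwrite('pics/t16.png',bot.capture('top')[:,:,::-1])
cv2.imwrite('pics/f16.png',bot.capture('side')[:,:,::-1])"
```

```text
t 28.5 pos [ 0.5853 -0.0241  0.1154] yaw 121.95 q [-13.3  35.3  93.1  -0.   51.6 -45.2] F [ 1.6 -2.5 -7.7] open 0.293
SHIFT [-0.0034  0.001  -0.0646] rz -81.05
0 [307.09 194.98]
0.044 [306.78 182.41]
0.068 [306.61 175.31]
0.104 [306.34 164.35]
[-0.64 -0.24  0.01] [[-5.292e-01  8.485e-01 -1.600e-03]
 [ 8.485e-01  5.292e-01  2.000e-04]
 [ 1.000e-03 -1.200e-03 -1.000e+00]]
```

View pics/s16.png

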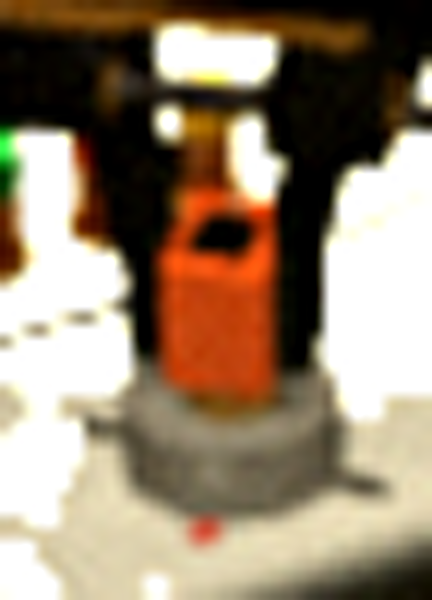

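View pics/t16.png

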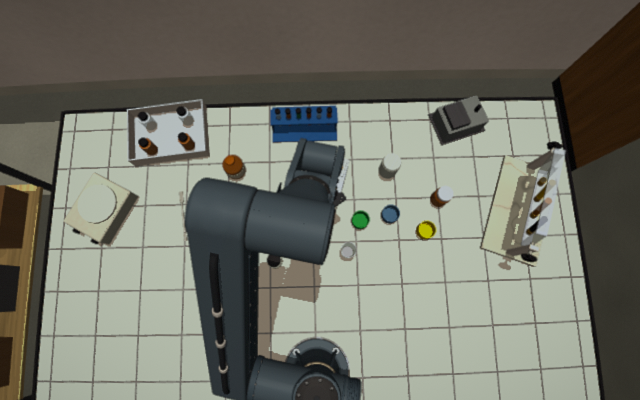

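The last upward nudge dropped the force from +5 to -7.7 N, so the pins are up against the notch roof and the probe is locked. The blue pot is still at (390,214). I'll ease the pull off slightly and let everything settle.

>>> apply_moves --motion "0 0 0.0003 0 0 0 0; 0 0 0.0006 0 0 0 0; 0 0 0.0006 0 0 0 0; 0 0 0.0006 0 0 0 0; 0 0 0.0006 0 0 0 0; 0 0 0.0006 0 0 0 0; 0 0 0.0006 0 0 0 0; 0 0 0.0006 0 0 0 0"

```text
time_s: 29.8
position: [0.5854, -0.0241, 0.1154]
tcp_rot: [[-0.529, 0.848, -0.001], [0.848, 0.529, 0.0], [0.001, -0.001, -1.0]]
force: [-3.2, -3.4, -6.4]
opening: 0.289
```

```bash
python3 -c "
from h import *
plan([.5838,-.0274,.1151],122)
s=bot.read_state();print(s['moment'].round(2),s['qvel'].round(2))"
```

```text
t 29.8 pos [ 0.5854 -0.0241  0.1154] yaw 121.96 q [-13.3  35.3  93.2  -0.   51.6 -45.2] F [-3.2 -3.4 -6.4] open 0.289
SHIFT [-0.0019 -0.0031  0.0003] rz -0.04
[-0.73  0.56 -0.04] [-0.11  0.   -0.06  0.02 -0.08  0.11]
```

>>> apply_moves --motion "0 0 0.0004 0 0 0 0; 0 0 0.0008 0 0 0 0; 0 0 0.0008 0 0 0 0; 0 0 0.0008 0 0 0 0; 0 0 0.0008 0 0 0 0; 0 0 0.0008 0 0 0 0; 0 0 0.0008 0 0 0 0; 0 0 0.0008 0 0 0 0"

```text
time_s: 30.8
position: [0.5857, -0.0242, 0.1153]
tcp_rot: [[-0.529, 0.848, -0.0], [0.848, 0.529, -0.0], [0.0, -0.0, -1.0]]
force: [-4.2, -2.0, -0.5]
opening: 0.299
```

```bash
python3 look.py s17; python3 -c "
from h import *
for i in range(3):
  bot.capture('side');s=bot.read_state();print(s['position'].round(4),s['force'].round(1),s['moment'].round(2),round(s['opening'],3))"
```

```text
t 30.8 pos [ 0.5857 -0.0242  0.1153] yaw 121.96 q [-13.3  35.3  93.1  -0.   51.5 -45.2] F [-4.2 -2.  -0.5] open 0.299
SHIFT [-0.0032  0.0007 -0.0647] rz -81.04
0 [306.98 194.97]
0.044 [306.68 182.41]
0.068 [306.51 175.32]
0.104 [306.25 164.37]
[ 0.5857 -0.0242  0.1153] [-4.1 -2.6 -0.5] [-0.62  0.83 -0.01] 0.294
[ 0.5857 -0.0241  0.1153] [-4.  -2.3 -1. ] [-0.65  0.81 -0.03] 0.296
[ 0.5857 -0.0242  0.1153] [-3.8 -2.6 -1.4] [-0.7   0.83 -0.02] 0.296
```

View pics/s17.png

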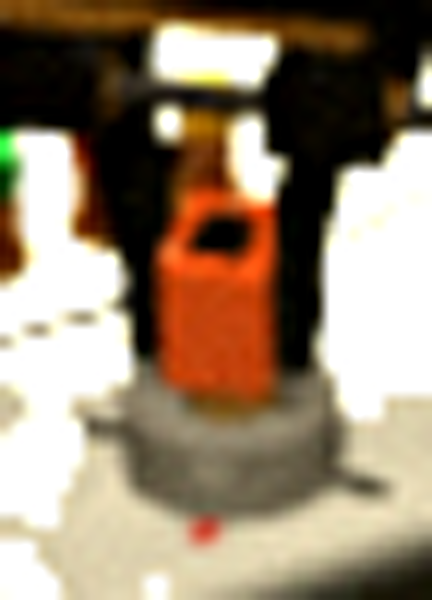

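```bash
python3 -c "
from rig import bot
print(bot.hand_in())"
```

```text
the job is handed in; nothing more can be done
None
```

I dipped the probe in the blue oil pot, locked it in the thermostat collar, and handed the job in with its head still gripped. The system gave no verdict.

**What I did**
- **Rack:** I gripped the head across its flats and lifted the probe straight out.
- **Dip:** I lowered the tip to about 22 mm below the blue pot's rim. This depth comes from the arm's position, because the arm hid the pot from both cameras during the dip.
- **Lock:** I aligned the probe over the collar using the side camera and pushed the pins down under the ledge. The spring force read about 10 N, so the seat was down about 11 mm. I turned the probe about 81° clockwise in all and let it rise.

**Last checks**
- **Pins in the notches:** the probe rose about 6 mm after the turn, so the pins are clear of the ledge. A further nudge up dropped the vertical force from +5 N to −8 N within 0.6 mm, so the pins were against the notch roof. I then eased that pull to about −1 N.
- **Final position:** I work out the tip to be about 58.3 mm below the rim, with the seat at about 6 mm. The pins are about 1° from the measured notch line, and the fingers are stopped on the head at its 26 mm width. The pot shows no movement in the top picture.

**What disagreed**
- **Collar position:** my two camera estimates of the collar differed by a few millimetres, so I relied on where the probe and collar appeared in the same picture.
- **Sideways force:** about 4–5 N remained at the end. The head looks about 1 mm off the collar axis in the side view. I could not measure the direction along that view, which the bore's play should limit to about 2 mm.

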